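Clamp a glued counting bar in the ratchet press

TASK

Lay the green-topped wooden counting bar flat between the two rails of the blue press, slide it lengthwise from the press's open end under the raised foot, gently until its end rests against the dark end fence. Then work the orange-knobbed ratchet handle back and forth between its two stop pins, as often as it takes, until the foot presses the bar and the handle turns clearly firm; stop there without forcing it. Finally let go of everything, and leave the other things on the table where they are.

Things in the scene. Friction and masses are not known exactly. Their poses are not given: they have to be found in the camera images.
- bar: The workpiece: one wooden bar, 160 mm long (its x), 46 mm wide (y), 40 mm tall (z), about 0.16 kg, lower half pale wood, upper half green with dark cross lines. Origin: centre of its underside. Either end may go in first. Starts flat on the table. Gripped about 57 mm from its centre towards its trailing end, it leaves the hand clear of the press when home.
- press: Blue screw press fixed to the table. Origin: underside of the base, straight below the screw axis; z up. Base plate 15 mm thick, x -75 to +75, y -70 to +155 mm. Columns of 18 mm diameter at x = +-58, y = 0 carry a beam (x +-75, y +-20, z 90 to 110 mm). On it a toothed wheel, and the handle's hub (72 mm across, z 124 to 132 mm). The bar goes in from the open +y end towards -y.
- entry (a point): Point between the rails at their open end, at (0, 150, 15) mm of the press, on top of the base; has the press's axes. Two aluminium rails 8 mm high stand on the base along y (from y -45 to +150) with inner faces at x = +-26 and outer faces at x = +-36 mm: the bar has 3 mm play on each side.
- seat (a point): Point on the base, with the press's axes, at (0, 35, 15) mm of the press: the centre of the bar's underside lies here when the bar is fully home (its long axis along the press's y, its leading end against the fence).
- fence: Dark steel end fence of the press across the rails, 72 mm wide, 12 mm thick, 30 mm tall above the base; its face towards the bar is at y = -45 mm of the press. Origin: centre of its underside, at (0, -51, 15) mm of the press, same axes. The bar must never be pushed onto it with more than 40 N.
- foot: Steel pressing foot with black rubber face (40 x 44 mm, 12 mm thick) on the screw, under the beam. Origin: centre of its pressing face. It starts 9 to 14 mm above the top of a bar in place and is only driven down, 4 mm per radian of the screw. It must finally hold the bar with at least 40 N, and never press with more than 450 N.
- pivot (a point): Point on the screw's upright axis, at (0, 0, 155) mm of the press, level with the middle of the knob; has the press's axes. Swinging the handle to tighten drives the screw, after up to 0.32 rad of free play, against about 4 N at the knob; swinging back clicks over the teeth with 1 to 3 N and leaves the screw. 2.5 to 3.6 rad of driven turn are needed in all.
- knob (a point): Middle of the orange upright round grip knob of the handle: 24 mm diameter, free from z 132 to 174 mm, 115 mm from the pivot axis. It slips round in the fingers, so the hand need not turn. When the foot is tight, the force at the knob rises steeply, about 1 N per 0.015 rad: 7 N suffices, 9 to 12 N is right, above 18 N is over-tight. Let go, the screw holds.
- handle (a joint): Angle of the ratchet handle, rad, 0 to 1.4 between its stop pins; grows as it tightens (clockwise from above). At h the knob lies 115 mm from the axis in direction (-cos(1-h), -sin(1-h)) of the press's x, y. Starts at 0 to 0.25. The pins (10 mm across, top at z 139 mm) stand at (-49, +35) and (-21, -56) mm of the press.
- rod_red: Bystander, loose: red wooden counting rod, 100 x 20 x 16 mm. Origin: centre of its underside. Leave it.
- rod_yellow: Bystander, loose: yellow wooden counting rod, 100 x 20 x 16 mm. Origin: centre of its underside. Leave it.
- rod_blue: Bystander, loose: blue wooden counting rod, 100 x 20 x 16 mm. Origin: centre of its underside. Leave it.
- glue: Bystander, loose: white glue bottle with orange cap, 42 mm across, 115 mm tall. Origin: centre of its underside. Leave it.
- pen_pot: Bystander, loose: black pen pot with pens, 80 mm across, pot 95 mm tall, pens reach about 175 mm. Origin: centre of its underside. Leave it.
- stapler: Bystander, loose: black and red stapler, 125 x 34 x 50 mm. Origin: centre of its underside. Leave it.
- notes: Bystander, loose: yellow and green pad of notes, 75 x 75 x 17 mm. Origin: centre of its underside. Leave it.
- tape: Bystander, loose: clear roll of tape lying flat, 84 mm across, 22 mm tall. Origin: centre of its underside. Leave it.
- mug: Bystander, loose: white mug, 80 mm across, 92 mm tall. Origin: centre of its underside. Leave it.
Mind the look-alikes: they are no part of the job. What is shaped like the bar but purple or yellow is not meant.

How it is judged:
By the outcome, as a careful person would: the job done as asked, in the order asked, and still so for the second after the job is handed in, with the robot touching nothing.
It also fails if it takes over 72 s, if anything falls off the work surface, if the arm or the gripper's body presses on something with over 40 N, if the wrist force passes 120 N, or if a joint passes its speed limit or range.

ROBOT

A 6-joint arm with a two-finger parallel gripper is mounted at the origin on the work surface. World frame = base frame: x ahead of the robot, y to its left, z up, the work surface at z = 0. Lengths are in m, angles in degrees, forces in N, time in s.
With the tool pointing down it reaches from about 0.25 to 0.725 m from the base axis. Payload 9.7 kg.
Tool frame: the origin (TCP) lies midway between the tips of the shut fingers; the grasp point (between the pads) lies 19 mm behind it; z points along the fingers, y is the direction in which the jaws open and shut (so a half turn about z gives the same grasp; the last joint's range is limited). The gripper opens to 85 mm and grips with 20 to 120 N. Pads are 22 mm wide; open, the fingers measure 114 mm over their backs; the gripper's body (76 mm by 85 mm) begins 54 mm behind the grasp point. The pads swing forward as they close: fully open they stand 13 mm farther back than shut.
Start: joints at [-65.833, 4.979, 10.078, 95.1, 0, 90], TCP at [0.225, -0.502, 0.231] pointing down, gripper open.
Joint ranges: [-179.16, 179.16], [-48.56, 103.87], [-65.8, 70.77], [-126.05, 130.52], [-82.76, 87.17], [-180, 180]. Speed limits (degrees/s): [127.2, 127.2, 147.25, 180, 180, 180].

INTERFACE

Orientations are given as [roll, pitch, yaw] about the fixed x, y, z axes, in that order (R = Rz(yaw) Ry(pitch) Rx(roll)).
In Python, from workcell import get_obs, camera, get_calibration, job_done gives the robot as it stands.
- The arm moves only by the tool play_rows, never from a script. Its argument "commands" is text: rows parted by semicolons, each of 5 numbers parted by spaces: the opening, from 0 (shut) to 1 (fully open), then the shift along the world's x, y, z in mm, then the turn about the world's z in degrees. A call has 1 to 10 rows; each row is the pose to reach, as a shift and turn from the pose commanded when the call began; what a row does not reach only later rows make up. A row lasts 1/12 s, in which the tool goes at most 41.7 mm and 7.16 degrees, less where a joint would pass 70% of its speed; a pose out of reach is approached as far as the arm can. A call with a gripper value outside its range is refused whole. The fingers move at their own pace and stop on an object; "force" is the grip in N (left out, the last holds). Time passes only in rows, so rows that repeat a pose let the fingers close. It gives the time, the measured TCP pose, the force and the opening at its end, in the units of the state.
- get_obs(): the state, without advancing time (a new reading comes with each control period).
- camera(name): name is "side" or "top"; returns the picture (400x640x3 uint8, red, green, blue); there is no depth.
- get_calibration(name): a dict with "fx", "fy", "cx", "cy" (pixels), "eye" and "attitude" of the camera in the world. Camera axes: x right, y down, z forward; pixel columns grow to the right and rows downward; lengths in m; the calibration is good to about 2 mm. A picture is of the moment at which its call begins. get_calibration takes no time and is no camera call.
- job_done(): hands the job in, once; it reports no verdict.
The state is a dict: "time": time; "q": joint angles; "qd": joint speeds; "joint_efforts": joint torques, N m; "ee_pos": TCP position; "tcp_rot": TCP orientation; "wrist_force": force on the tool from outside, world axes, zero at the start; "torque": the same for the moment, N m; "opening": finger opening in m.
Only numpy, scipy, OpenCV 4.12 (cv2) and the standard library are available. Lean on these libraries where they do the work, as an engineer would, in place of code of your own. Each camera call takes 0.05 s, during which the arm holds its last target.

## Working session

There is one attempt and no reset: what is moved stays moved. The work goes in short steps, Python scripts to look and compute and a tool call to move; the robot and the scene stay as the last step left them, time stands still between calls to the robot, and variables do not carry over. Pictures are saved under pics/ and viewed, and the job is handed in when it is done.

Besides the shell and the picture viewer there is one more tool, called after ">>>" in YAML: its name, and indented under it one key for each argument. play_rows: Moves the arm, as the interface text tells. Its arguments: {"type":"object","properties":{"commands":{"type":"string"},"force":{"type":"number"}},"required":["commands"]}

```bash
mkdir -p pics; python3 - <<'E'
from workcell import *
import cv2
print(get_obs())
for n in("top","side"):
    c=get_calibration(n);print(n,c)
    cv2.imwrite(f"pics/{n}0.png",camera(n)[:,:,::-1])
E
```

```text
{'time': 0.0, 'q': array([-6.58323266e+01,  5.01184172e+00,  1.00334331e+01,  9.50999687e+01,
       -2.58261795e-04,  9.00007595e+01]), 'qd': array([ 0.08570433,  0.0240897 , -0.07320363, -0.00910037, -0.05300775,
        0.06305028]), 'joint_efforts': array([ 1.53045312e-03, -5.20389676e+01,  4.64801860e+01,  1.64340256e-02,
        1.83626912e-04, -7.09279760e-06]), 'ee_pos': array([ 0.22507607, -0.50157678,  0.23056682]), 'tcp_rot': array([-1.79921623e+02,  2.59300490e-04,  2.41669143e+01]), 'wrist_force': array([-0.63691601, -0.33612731,  0.06881921]), 'torque': array([-0.04624167,  0.03305207,  0.03662624]), 'opening': 0.08547899683908049}
top {'fx': 403.1962491045754, 'fy': 403.1962491045754, 'cx': 322.1951375469262, 'cy': 203.443315808747, 'eye': array([ 0.48053567, -0.06897387,  1.47603738]), 'attitude': array([-1.75201603e+02, -4.43828194e-02, -8.91176646e+01])}
side {'fx': 486.25897843180206, 'fy': 486.25897843180206, 'cx': 315.8825951505112, 'cy': 202.24074580713096, 'eye': array([-0.27022726,  0.82645505,  1.03827641]), 'attitude': array([-125.55330035,    0.74813954, -137.59756998])}
```

View pics/top0.png

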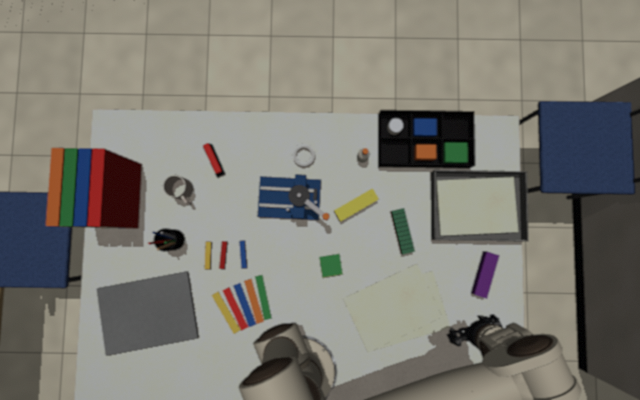

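View pics/side0.png

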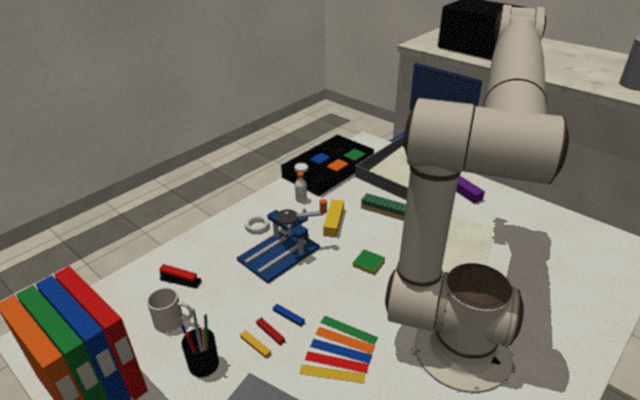

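```bash
cat > h.py <<'E'
import numpy as np,cv2
from scipy.spatial.transform import Rotation as Ro
from workcell import *
def cam(n):
    c=get_calibration(n);K=np.array([[c['fx'],0,c['cx']],[0,c['fy'],c['cy']],[0,0,1]])
    return K,Ro.from_euler('xyz',c['attitude'],degrees=True).as_matrix(),np.array(c['eye'])
def proj(n,P):
    K,R,e=cam(n);p=(np.atleast_2d(P)-e)@R@K.T;return p[:,:2]/p[:,2:]
def back(n,uv,z):
    K,R,e=cam(n);uv=np.atleast_2d(uv).astype(float)
    d=np.c_[uv,np.ones(len(uv))]@np.linalg.inv(K).T@R.T
    return e+d*((z-e[2])/d[:,2])[:,None]
def crop(img,x0,y0,w,h,s,fn):
    c=cv2.resize(img[y0:y0+h,x0:x0+w],None,fx=s,fy=s,interpolation=cv2.INTER_CUBIC);cv2.imwrite(fn,c[:,:,::-1])
E
python3 - <<'E'
from h import *
print(back("top",[[402,232],[300,195],[325,216]],0.04))
print(proj("side",back("top",[[402,232]],0.04)))
t=cv2.imread("pics/top0.png")[:,:,::-1];s=cv2.imread("pics/side0.png")[:,:,::-1]
crop(t,245,165,100,75,8,"pics/tp.png");crop(t,375,195,60,75,8,"pics/tb.png")
crop(s,230,180,110,110,5,"pics/sp.png");crop(s,350,180,80,50,8,"pics/sb.png")
E
```

```text
[[ 0.50364769 -0.3533572   0.04      ]
 [ 0.630189    0.01169314  0.04      ]
 [ 0.55632518 -0.07891931  0.04      ]]
[[383.23862075 202.16028223]]
```

View pics/tp.png

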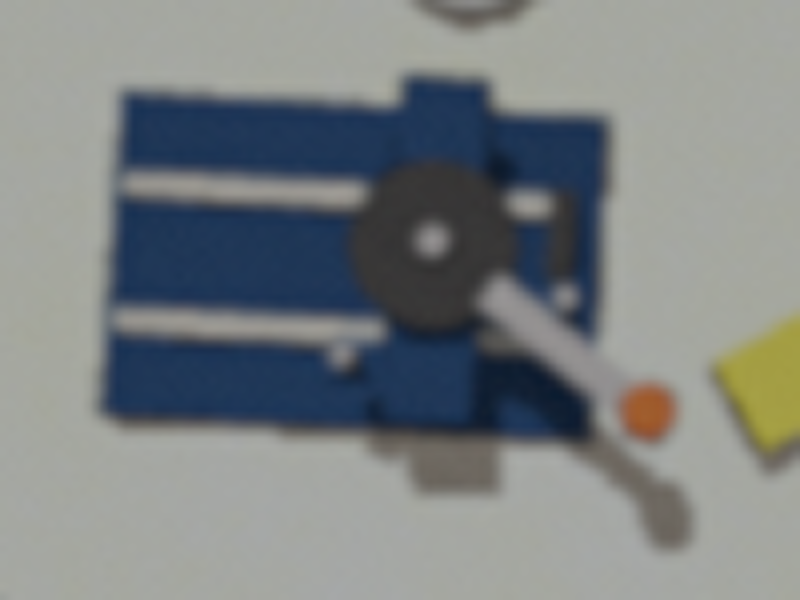

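View pics/tb.png

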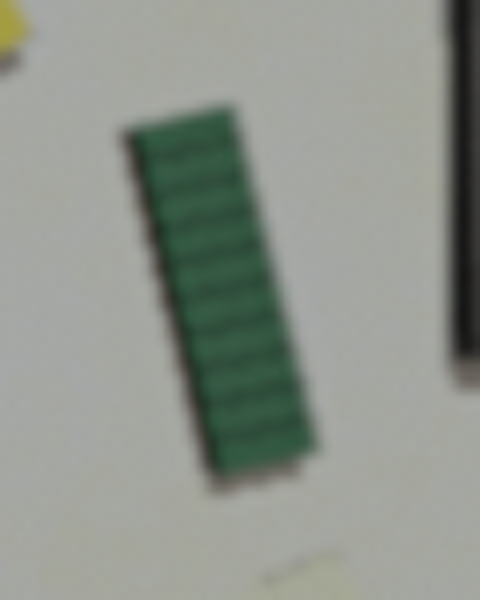

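View pics/sp.png

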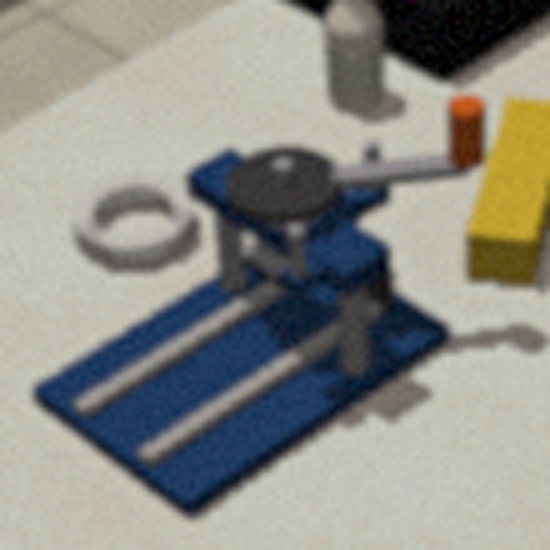

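View pics/sb.png

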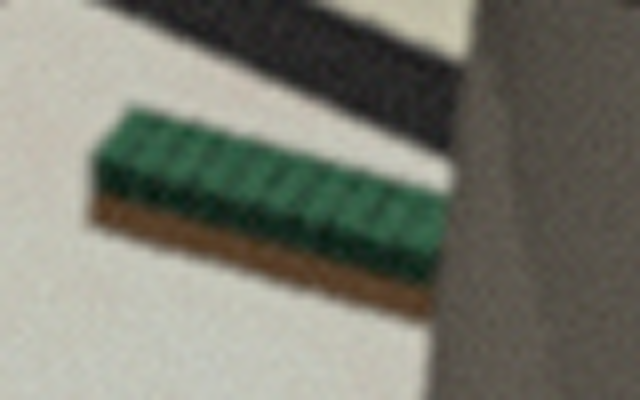

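```bash
cat > fit.py <<'E'
from h import *
from scipy.optimize import least_squares
def un(c,x0,y0,s): return np.array([x0,y0])+(np.array(c,float)+.5)/s-.5
tp=[((75,155,15),(124,93)),((-75,155,15),(105,412)),((75,-70,15),(606,118)),((-75,-70,15),(590,438)),((75,20,110),(405,78)),((75,-20,110),(488,80)),((31,150,23),(124,183)),((-31,150,23),(116,320)),((-49,35,139),(341,356)),((-21,-56,139),(566,297)),((0,0,135),(432,240))]
sp=[((75,155,15),(38,390)),((-75,155,15),(192,500)),((-75,-70,15),(447,330))]
A=np.array([a for a,b in tp])/1000.;B=un([b for a,b in tp],245,165,8)
A2=np.array([a for a,b in sp])/1000.;B2=un([b for a,b in sp],230,180,5)
def T(p,P):
    R=Ro.from_euler('z',p[2]).as_matrix();return P@R.T+np.array([p[0],p[1],0])
f=lambda p:np.r_[(proj("top",T(p,A))-B).ravel(),(proj("side",T(p,A2))-B2).ravel()]
r=least_squares(f,[.63,.01,0],loss='soft_l1');p=r.x
f1=lambda p:(proj("top",T(p,A))-B).ravel();p1=least_squares(f1,p).x
print("press",p[:2],np.degrees(p[2]),"top only",p1[:2],np.degrees(p1[2]));print(f(p).reshape(-1,2).round(2).tolist())
k=back("top",un([(648,410)],245,165,8),.174)[0];k2=back("side",un([(466,103)],230,180,5),.174)[0];print("knob",k,k2)
for kk in(k,k2):
    d=Ro.from_euler('z',-p[2]).as_matrix()@np.r_[kk[:2]-p[:2],0];print(np.hypot(*d[:2]),"h",1-np.arctan2(-d[1],-d[0]))
b=np.array([(-80,23),(80,23),(80,-23),(-80,-23)])/1000.
bc=np.c_[b,np.full(4,.04)]
W=un([(133,130),(215,472),(316,450),(235,105)],375,195,8)
g=lambda q:(proj("top",T(q,bc))-W).ravel()
q=least_squares(g,[.5,-.35,np.pi]).x;print("bar",q[:2],np.degrees(q[2])%180,g(q).round(2))
np.save("press.npy",p);np.save("bar.npy",q)
print(proj("side",T(q,bc)), un([(132,105)],350,180,8))
E
python3 fit.py
```

```text
press [0.61976566 0.00981345] -1.763122980551598 top only [0.62050707 0.01022488] -2.077277716749252
[[-0.53, 0.04], [-0.6, 1.12], [0.68, -0.26], [0.76, 0.73], [-0.53, -0.47], [0.77, -0.18], [-0.21, 0.53], [-0.23, 0.42], [0.44, 0.12], [0.06, 0.37], [0.4, 0.58], [-2.44, -1.27], [-1.79, 0.05], [-0.2, -1.89]]
knob [ 0.5498877  -0.07980027  0.174     ] [ 0.5449505  -0.08100345  0.174     ]
0.11363779038475362 h 0.06071369645027702
0.11766484899355323 h 0.0875182869599539
bar [ 0.50866597 -0.35562925] 13.43271944319261 [ 12.48  -3.53  12.8   -2.27 -12.47   3.32 -12.8    2.39]
[[364.42046109 192.09724545]
 [406.27620523 204.1752295 ]
 [401.54643986 211.10435898]
 [359.07860534 198.54273585]] [[366.0625 192.6875]]
```

```bash
cat > ov.py <<'E'
from h import *
def T(p,P):
    P=np.asarray(P,float)/1000;R=Ro.from_euler('z',p[2]).as_matrix();return P@R.T+np.array([p[0],p[1],0])
def box(x0,x1,y0,y1,z): return [(x0,y0,z),(x1,y0,z),(x1,y1,z),(x0,y1,z)]
def circ(x,y,r,z): return [(x+r*np.cos(a),y+r*np.sin(a),z) for a in np.linspace(0,6.28,40)]
def overlay(img,cam,p,x0,y0,w,h,s,fn,bar=None,hd=None):
    c=cv2.resize(img[y0:y0+h,x0:x0+w],None,fx=s,fy=s,interpolation=cv2.INTER_CUBIC)[:,:,::-1].copy()
    L=[box(-75,75,-70,155,15),box(-75,75,-70,155,0),box(-75,75,-20,20,110),box(26,36,-45,150,23),box(-36,-26,-45,150,23),circ(0,0,36,132),circ(-49,35,5,139),circ(-21,-56,5,139)]
    if hd is not None: L+=[circ(-115*np.cos(1-hd),-115*np.sin(1-hd),12,174)]
    L=[T(p,l) for l in L]
    if bar is not None: L+=[T(bar,box(-80,80,-23,23,40)),T(bar,box(-80,80,-23,23,0))]
    for l in L:
        uv=((proj(cam,l)-[x0,y0]+.5)*s-.5);cv2.polylines(c,[np.round(uv*8).astype(np.int32)],True,(0,255,255),1,cv2.LINE_AA,3)
    cv2.imwrite(fn,c)
E
sed -i 's/b=np.array(\[(-80,23),(80,23),(80,-23),(-80,-23)\])/b=np.array([(80,23),(-80,23),(-80,-23),(80,-23)])/; s/\[.5,-.35,np.pi\]/[.5,-.35,.2]/' fit.py; sed -i 's/np.save("press.npy",p)/np.save("press.npy",p1)/' fit.py
python3 fit.py; python3 - <<'E'
from ov import *
p=np.load("press.npy");b=np.load("bar.npy")
t=cv2.imread("pics/top0.png")[:,:,::-1];s=cv2.imread("pics/side0.png")[:,:,::-1]
overlay(t,"top",p,245,165,100,75,8,"pics/otp.png",hd=.07)
overlay(s,"side",p,230,180,110,110,5,"pics/osp.png",hd=.07)
overlay(t,"top",p,375,195,60,75,8,"pics/otb.png",bar=b)
overlay(s,"side",p,350,180,80,50,8,"pics/osb.png",bar=b)
E
```

```text
press [0.61976566 0.00981345] -1.763122980551598 top only [0.62050707 0.01022488] -2.077277716749252
[[-0.53, 0.04], [-0.6, 1.12], [0.68, -0.26], [0.76, 0.73], [-0.53, -0.47], [0.77, -0.18], [-0.21, 0.53], [-0.23, 0.42], [0.44, 0.12], [0.06, 0.37], [0.4, 0.58], [-2.44, -1.27], [-1.79, 0.05], [-0.2, -1.89]]
knob [ 0.5498877  -0.07980027  0.174     ] [ 0.5449505  -0.08100345  0.174     ]
0.11363779038475362 h 0.06071369645027702
0.11766484899355323 h 0.0875182869599539
bar [ 0.50860118 -0.35561562] 13.369699660200942 [-0.03 -0.73  0.13  0.59  0.15  0.51 -0.25 -0.38]
[[359.09451298 198.53682965]
 [401.5437608  211.12503181]
 [406.28757784 204.19908236]
 [364.44874085 192.09523635]] [[366.0625 192.6875]]
```

View pics/otp.png

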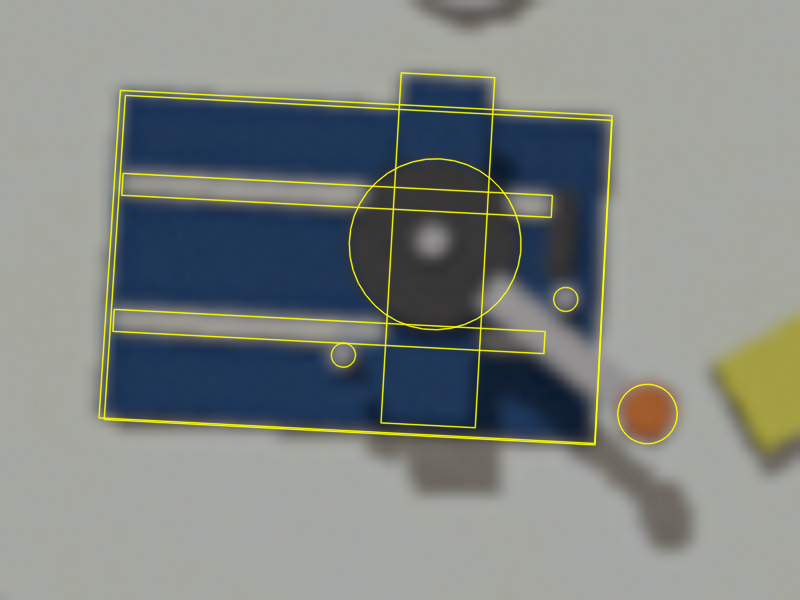

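View pics/osp.png

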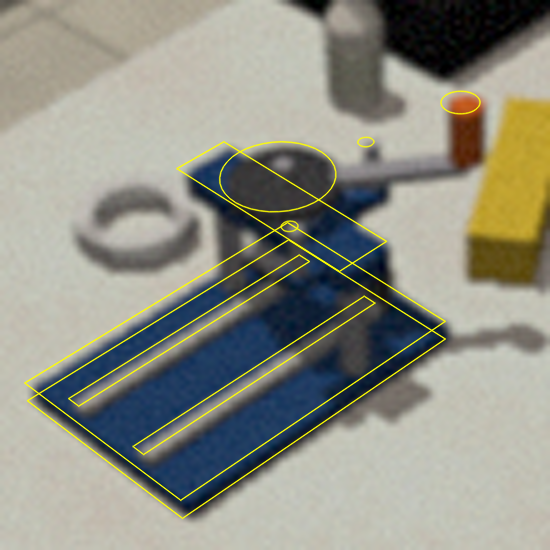

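View pics/otb.png

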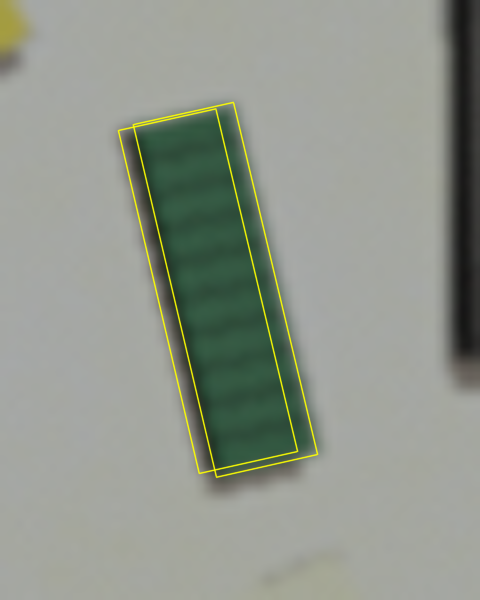

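View pics/osb.png

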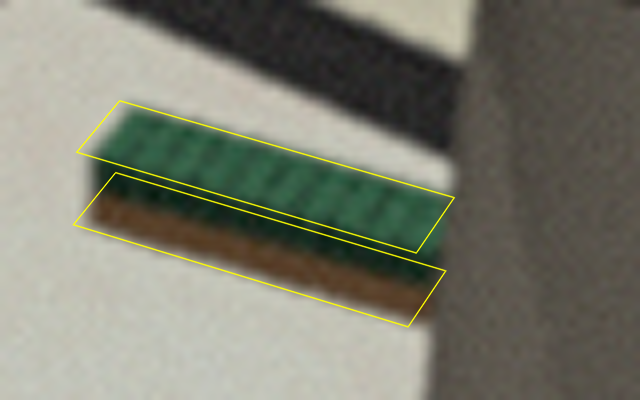

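>>> play_rows:
  commands: "1 34 16 -9 -1.1;1 68 32 -18 -2.2;1 101 47 -27 -3.2;1 135 63 -36 -4.3;1 169 79 -45 -5.4;1 203 95 -54 -6.5;1 237 111 -63 -7.6;1 270 126 -72 -8.6;1 304 142 -81 -9.7;1 338 157 -90 -10.8"
  force: 40

```text
time: 0.93
ee_pos: [0.5646, -0.3435, 0.1404]
tcp_rot: [-180.0, 0.0, 13.3]
wrist_force: [0.2, -0.2, 0.2]
opening: 0.0851
```

```bash
python3 - <<'E'
from ov import *
t=camera("top");s=camera("side")
o=get_obs();print(o['time'],o['ee_pos'],o['tcp_rot'],o['wrist_force'])
p=np.load("press.npy");b=np.load("bar.npy")
for n,i in(("top",t),("side",s)):
    u=proj(n,[o['ee_pos']])[0];print(n,u)
    x0,y0=int(u[0])-45,int(u[1])-40
    overlay(i,n,p,x0,y0,100,75,8,f"pics/g{n}.png",bar=b)
    im=cv2.imread(f"pics/g{n}.png");cv2.drawMarker(im,tuple(int(v) for v in ((u-[x0,y0]+.5)*8)),(0,0,255));cv2.imwrite(f"pics/g{n}.png",im)
E
```

```text
1.0333 [ 0.5663077  -0.34148225  0.13758258] [-1.79803998e+02  1.19352550e-01  1.35818839e+01] [-0.36158962 -0.51721384 -1.24450122]
top [404.21780601 212.67516096]
side [368.35343961 173.76381923]
```

View pics/gtop.png

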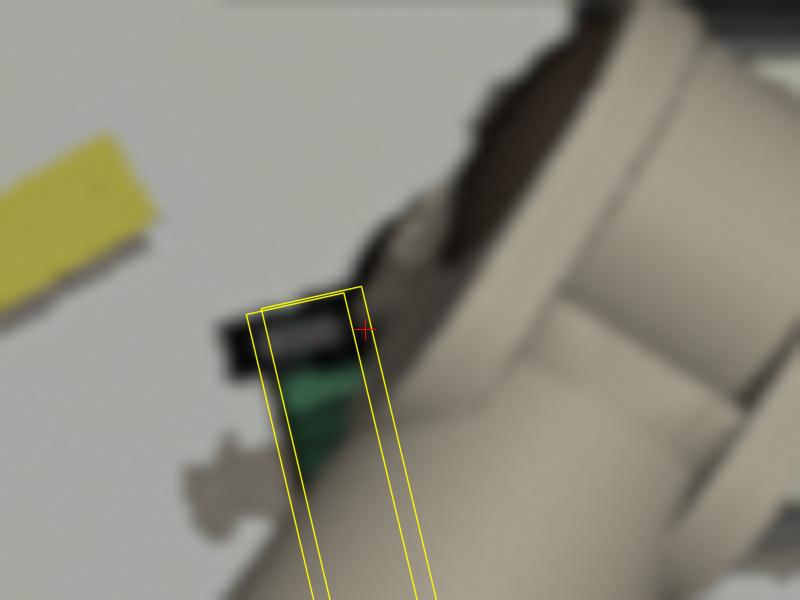

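View pics/gside.png

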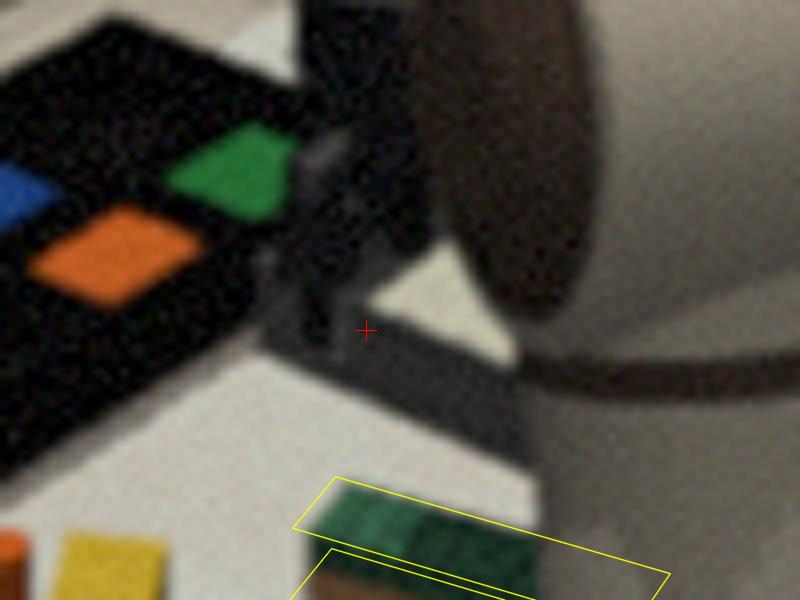

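>>> play_rows:
  commands: "1 -1 -1 -40 0;1 -1 -1 -80 0;1 -1 -1 -108 0;1 -1 -1 -127 0;1 -1 -1 -127 0;0.3 -1 -1 -127 0;0.3 -1 -1 -127 0;0.3 -1 -1 -127 0;0.3 -1 -1 -127 0;0.3 -1 -1 -127 0"
  force: 40

```text
time: 1.87
ee_pos: [0.5633, -0.3465, 0.0169]
tcp_rot: [179.9, -0.2, 13.4]
wrist_force: [0.1, 1.0, 5.7]
opening: 0.0452
```

>>> play_rows:
  commands: "0.3 0 0 10 0;0.3 0 0 40 0;0.3 0 0 80 0;0.3 -5 20 120 0;0.3 -20 55 160 5;0.3 -40 90 190 11;0.3 -60 130 215 17;0.3 -75 165 236 23;0.3 -85 203 236 29;0.3 -90 241 236 35"
  force: 60

```text
time: 2.7
ee_pos: [0.4769, -0.1297, 0.2508]
tcp_rot: [179.8, -0.1, 48.6]
wrist_force: [1.9, 0.1, -3.2]
opening: 0.0448
```

```bash
python3 - <<'E'
from h import *
o=get_obs();print(o['opening'],o['wrist_force'])
cv2.imwrite("pics/s2.png",camera("side")[:,:,::-1])
E
```

```text
0.04477487042308257 [ 1.89145168  0.14471036 -3.2165066 ]
```

View pics/s2.png

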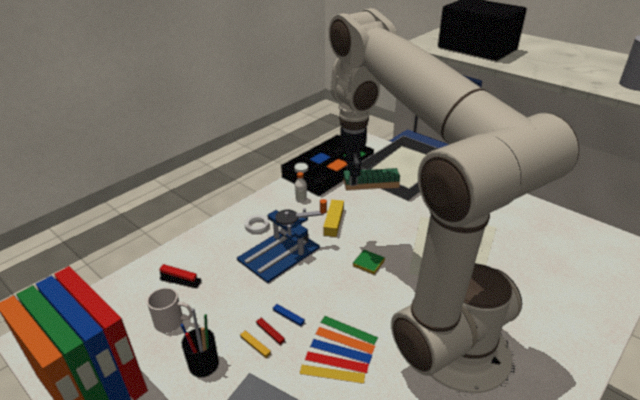

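>>> play_rows:
  commands: "0.3 0 38 0 4;0.3 8 78 0 8;0.3 25 116 0 12;0.3 45 152 0 16;0.3 65 187 0 21;0.3 85 222 0 26;0.3 105 257 0 31;0.3 128 290 0 36;0.3 146 322 0 39.5;0.3 157 342 0 39.5"

```text
time: 3.58
ee_pos: [0.6358, 0.2146, 0.2471]
tcp_rot: [180.0, -0.0, 88.2]
wrist_force: [0.5, -0.5, -1.5]
opening: 0.0447
```

>>> play_rows:
  commands: "0.3 0 0 -35 0;0.3 0 0 -70 0;0.3 0 0 -105 0;0.3 0 0 -135 0;0.3 0 0 -150 0;0.3 0 0 -160 0;0.3 0 0 -160 0;0.3 0 0 -160 0"

```text
time: 4.25
ee_pos: [0.6353, 0.2115, 0.0884]
tcp_rot: [180.0, -0.0, 87.9]
wrist_force: [-0.2, -0.4, -1.9]
opening: 0.0449
```

```bash
cat > look.py <<'E'
from ov import *
import sys
k=sys.argv[1];hd=float(sys.argv[2]) if len(sys.argv)>2 else None
t=camera("top");s=camera("side")
o=get_obs();print(o['time'],o['ee_pos'],o['tcp_rot'],o['wrist_force'],o['opening'])
p=np.load("press.npy")
for n,i,g in(("top",t,(215,150,133,95,6)),("side",s,(220,160,130,120,5))):
    overlay(i,n,p,*g,f"pics/{k}{n}.png",hd=hd)
    crop(i,*g,f"pics/{k}{n}r.png")
E
python3 look.py a
```

```text
4.35 [0.6358699  0.21171326 0.08955827] [ 1.79840025e+02 -6.17814142e-02  8.78638675e+01] [ 0.45762134  0.34169566 -1.40144357] 0.045055192137427966
```

View pics/atopr.png

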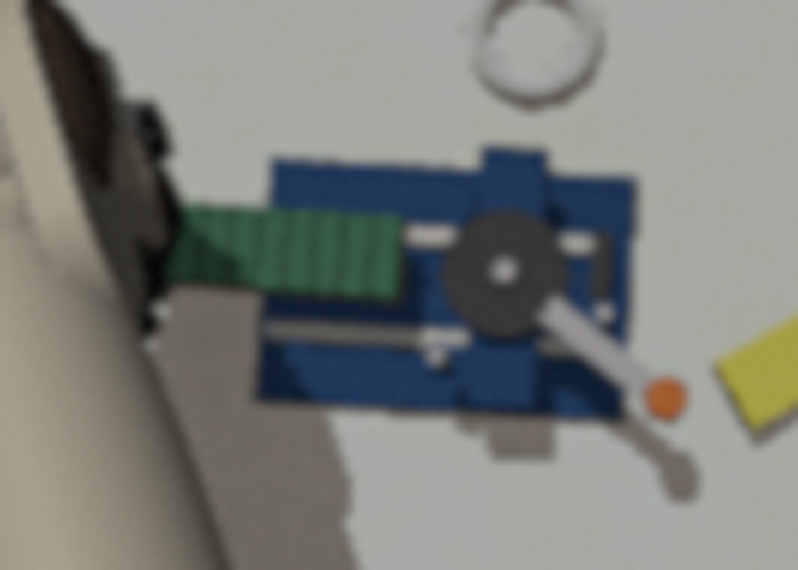

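View pics/asider.png

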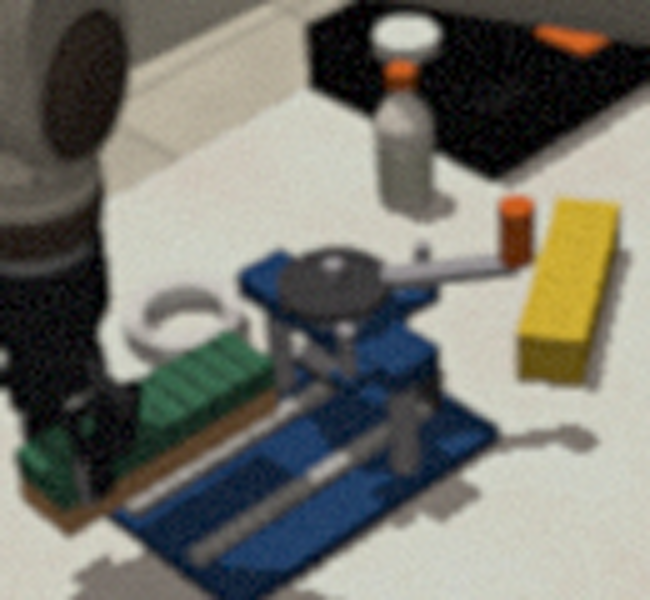

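```bash
cat > barpos.py <<'E'
from h import *
p=np.load("press.npy")
def pf(uv,z,g=(215,150,6)):
    uv=(np.array(uv,float)+.5)/g[2]-.5+np.array(g[:2])
    P=back("top",uv,z)-np.array([p[0],p[1],0]);return (P@Ro.from_euler('z',p[2]).as_matrix())[:,:2]*1000
E
python3 - <<'E'
from barpos import *
q=pf([(403,215),(397,302),(185,207),(260,296)],.114);print(q)
print(np.degrees(np.arctan2(q[0]-q[2],1)),"edges heading",np.degrees(np.arctan2(q[2][0]-q[0][0],q[2][1]-q[0][1])),np.degrees(np.arctan2(q[3][0]-q[1][0],q[3][1]-q[1][1])))
# check rails by same method at z=.023
print(pf([(270,328),(465,338),(440,236),(590,243)],.023))
# tcp in press frame
o=get_obs();d=o['ee_pos']-np.array([p[0],p[1],0]);print((d@Ro.from_euler('z',p[2]).as_matrix())*1000)
E
```

```text
[[ 31.58327437  61.23748466]
 [-18.05048462  61.65157435]
 [ 29.74977647 184.98604036]
 [-18.65441996 139.21498087]]
[ 61.39170225 -89.53700848] edges heading -0.8488503542165775 -0.44611561576657033
[[-29.76462321 146.86821544]
 [-29.72485021  29.18086968]
 [ 31.23897191  47.85228651]
 [ 31.67675982 -42.932883  ]]
[  8.0493147  201.91283363  89.55827259]
```

>>> play_rows:
  commands: "0.3 -2 18 0 0;0.3 -5 35 0 0;0.3 -5 35 -20 0;0.3 -5 35 -40 0;0.3 -5 35 -46 0;0.3 -5 35 -46 0;0.3 -5 35 -46 0;0.3 -5 35 -46 0"

```text
time: 5.02
ee_pos: [0.6308, 0.2465, 0.0433]
tcp_rot: [179.9, -0.1, 87.9]
wrist_force: [-0.1, -0.2, -2.0]
opening: 0.0447
```

```bash
python3 look.py b
```

```text
5.1167 [0.63075144 0.24655116 0.04294225] [ 1.79880950e+02 -5.35941822e-02  8.78509995e+01] [ 0.49295791  0.61956115 -2.33424632] 0.04507861675802506
```

View pics/btopr.png

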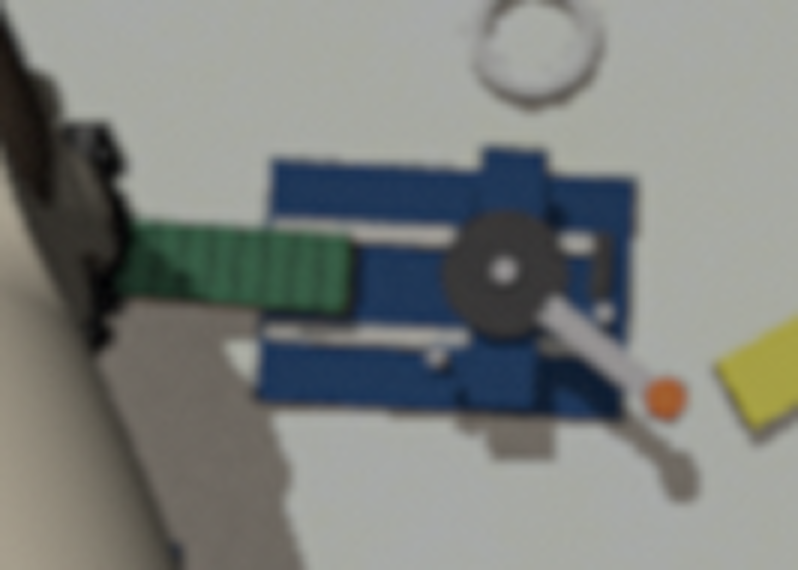

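View pics/bsider.png

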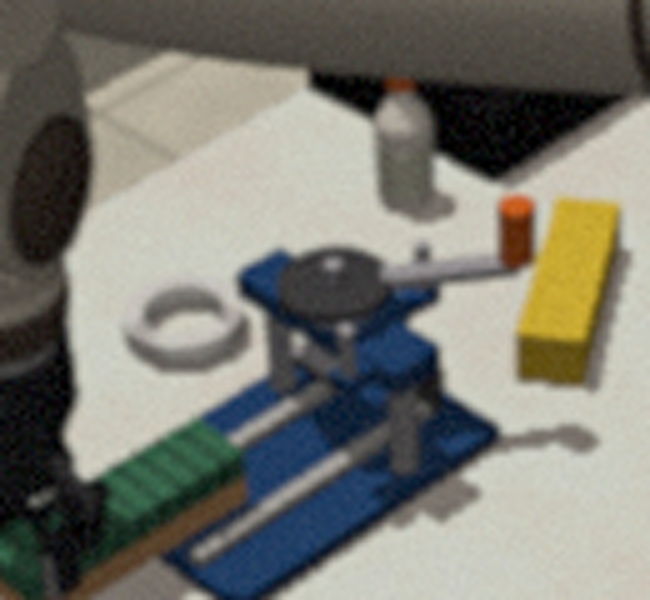

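```bash
python3 - <<'E'
from barpos import *
print(pf([(354,234),(349,316),(140,220),(250,308)],.068))
c=cv2.imread("pics/btopr.png").astype(float)
def edges(col,ch):
    x=c[:,col];
    return x
# green: G-R profile
for col in (200,240,280,320,340):
    g=c[200:340,col,1]-c[200:340,col,2]
    th=(g.max()+0)/2; i=np.where(g>th)[0];a,b=i[0]+200,i[-1]+200
    print(col,a,b,pf([(col,a),(col,b)],.068)[:,0].round(1))
# rails: bright profile low sat
for col in (380,400,420):
    v=c[:,col].min(1)
    for lo,hi in((205,260),(310,360)):
        w=np.clip(v[lo:hi]-np.percentile(v[lo:hi],60),0,None);m=(w*np.arange(lo,hi)).sum()/w.sum();print(col,m,pf([(col,m)],.023)[0].round(1))
E
```

```text
[[ 24.59992315  94.14247326]
 [-23.68112285  94.08384946]
 [ 26.35723854 219.89389769]
 [-21.98812524 152.13819323]]
200 226 296 [ 24.6 -16.5]
240 231 302 [ 22.9 -18.8]
280 200 307 [ 42.4 -20.5]
320 200 311 [ 43.6 -21.6]
340 200 309 [ 44.2 -19.9]
380 232.6235267452403 [31.4 84.2]
380 334.81969486823857 [-30.5  80.4]
400 233.71526195899773 [31.4 72.1]
400 335.81700288184436 [-30.4  68.4]
420 234.53895948213858 [31.5 60. ]
420 336.7609756097561 [-30.4  56.3]
```

>>> play_rows:
  commands: "0.3 0 0 -5 0;0.3 0 0 -9 0;0.3 0 0 -11 0;0.3 0 0 -11 0;0.3 0 0 -11 0"

```text
time: 5.53
ee_pos: [0.6302, 0.2465, 0.031]
tcp_rot: [179.9, -0.0, 87.9]
wrist_force: [-1.1, 0.8, 3.6]
opening: 0.0447
```

>>> play_rows:
  commands: "0.3 0 0 -1 0;0.3 0 0 -2 0;0.3 0 0 -2 0;0.3 0 0 -2 0"

```text
time: 5.87
ee_pos: [0.6301, 0.247, 0.0294]
tcp_rot: [179.9, -0.1, 87.9]
wrist_force: [-2.1, 2.2, 7.9]
opening: 0.0451
```

>>> play_rows:
  commands: "0.3 0 0 1 0;0.3 0 -8 1 0;0.3 -1 -20 1 0;0.3 -1 -32 1 0;0.3 -2 -44 1 0;0.3 -2 -54 1 0;0.3 -2 -60 1 0;0.3 -2 -60 1 0"

```text
time: 6.53
ee_pos: [0.6278, 0.1888, 0.0317]
tcp_rot: [179.9, -0.4, 88.0]
wrist_force: [-8.2, 11.6, 14.8]
opening: 0.0447
```

```bash
python3 look.py c
```

```text
6.6333 [0.62780653 0.18885568 0.03166709] [179.93879924  -0.30540352  87.95529748] [-8.35207754  9.42509948 15.44864136] 0.044965440378381315
```

View pics/ctopr.png

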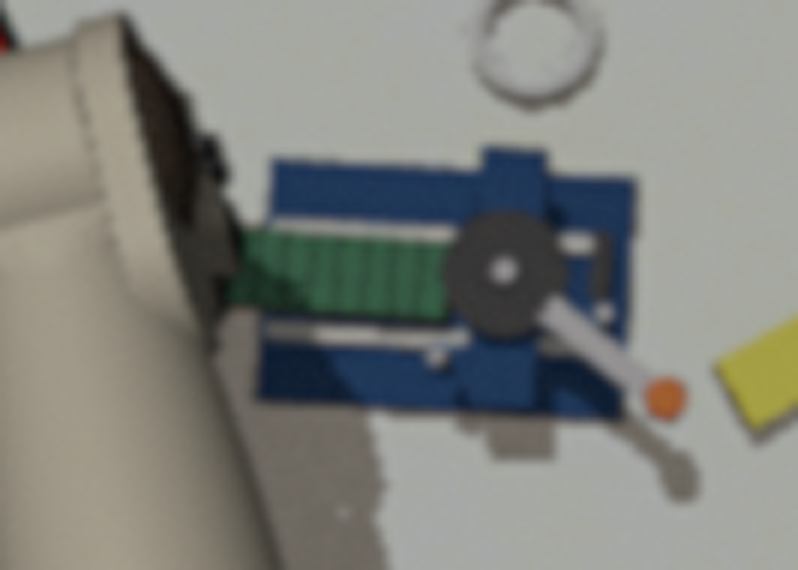

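View pics/csider.png

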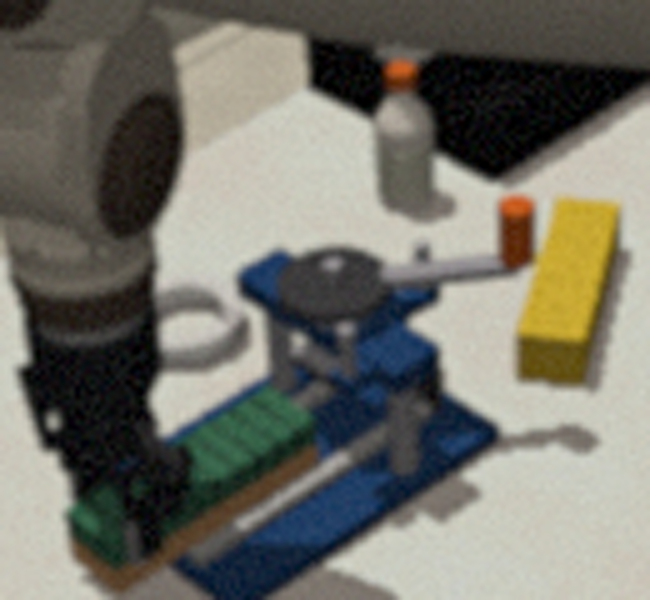

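>>> play_rows:
  commands: "0.3 -1 0 1 0;0.3 -2 0 2 0;0.3 -3 0 2 0;0.3 -3 0 2 0;0.3 -3 0 2 0"

```text
time: 7.05
ee_pos: [0.6254, 0.1865, 0.0317]
tcp_rot: [179.9, -0.0, 87.9]
wrist_force: [2.1, 2.4, 3.9]
opening: 0.0445
```

```bash
python3 - <<'E'
from barpos import *
for z in(.055,.06):print(pf([(270,231),(440,238),(330,318),(440,322)],z).round(1).tolist())
E
python3 look.py d
```

```text
[[25.3, 145.5], [26.3, 44.9], [-24.4, 106.8], [-23.4, 41.9]]
[[24.7, 144.7], [25.8, 44.4], [-24.8, 106.2], [-23.8, 41.5]]
7.15 [0.62546441 0.18648011 0.03165118] [ 1.79936325e+02 -2.44680055e-02  8.78580936e+01] [2.59179504 2.15108729 4.3439104 ] 0.04475018110600297
```

View pics/dtopr.png

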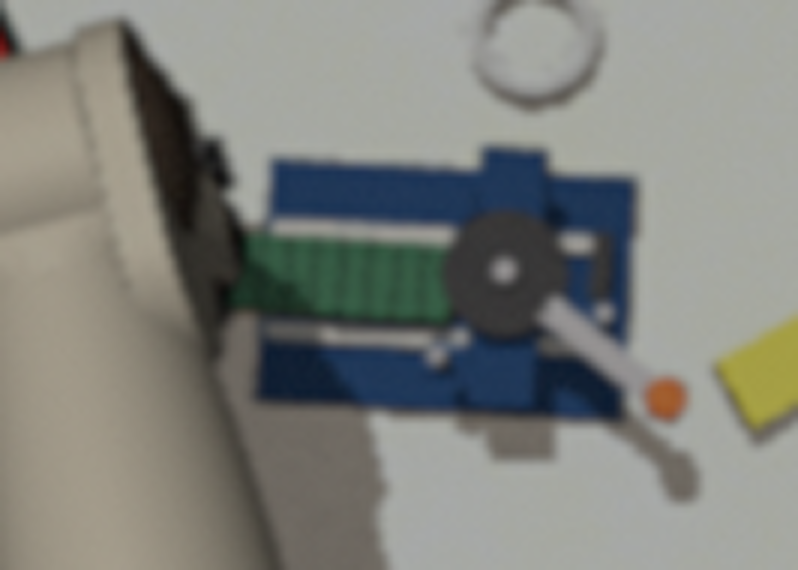

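View pics/dsider.png

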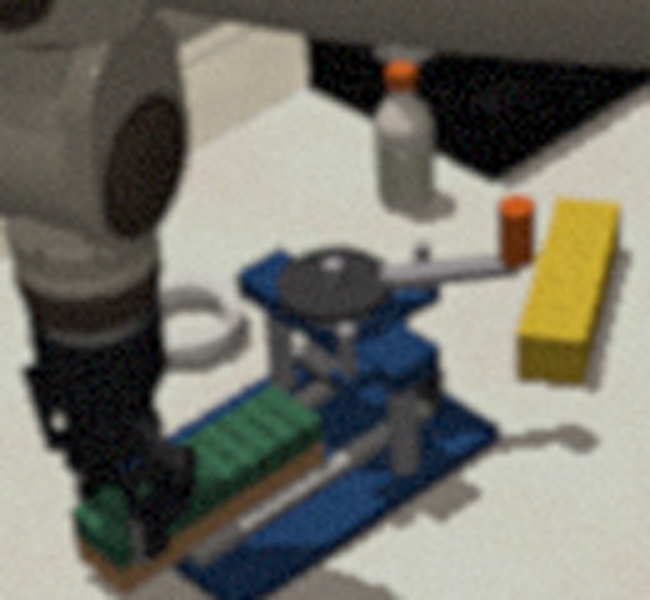

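>>> play_rows:
  commands: "0.3 0 -8 0 0;0.3 -1 -20 0 0;0.3 -1 -32 0 0;0.3 -2 -44 0 0;0.3 -2 -56 0 0;0.3 -3 -66 0 0;0.3 -3 -70 0 0;0.3 -3 -70 0 0"

```text
time: 7.82
ee_pos: [0.6221, 0.1159, 0.0321]
tcp_rot: [180.0, -0.1, 87.8]
wrist_force: [-0.6, 0.5, 9.5]
opening: 0.0451
```

>>> play_rows:
  commands: "0.3 0 -2 0 0;0.3 0 -4 0 0;0.3 0 -6 0 0;0.3 0 -8 0 0;0.3 0 -8 0 0"

```text
time: 8.23
ee_pos: [0.6222, 0.1091, 0.032]
tcp_rot: [180.0, -0.1, 87.9]
wrist_force: [1.0, 4.2, 8.3]
opening: 0.0447
```

```bash
python3 look.py e
```

```text
8.3333 [0.62226062 0.10913845 0.03207735] [ 1.79948093e+02 -1.07094714e-01  8.78853711e+01] [1.4040811  4.23863259 8.34529662] 0.04485002331788479
```

View pics/etopr.png

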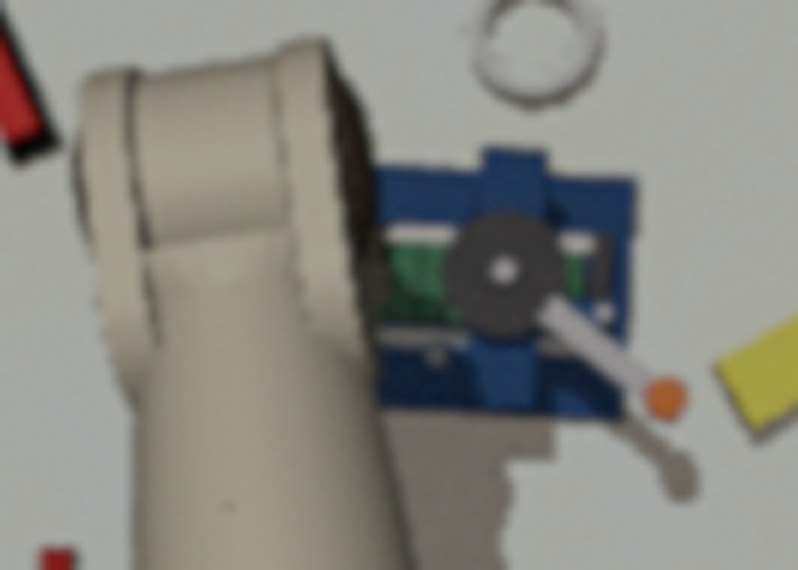

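View pics/esider.png

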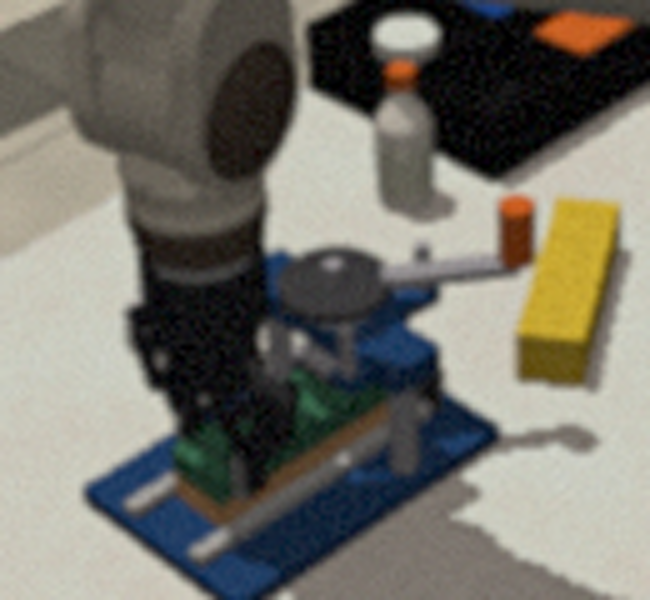

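>>> play_rows:
  commands: "0.3 0 -1 0 0;0.3 0 -2 0 0;0.3 0 -3 0 0;0.3 0 -4 0 0;0.3 0 -4 0 0"

```text
time: 8.75
ee_pos: [0.6222, 0.1053, 0.032]
tcp_rot: [180.0, -0.1, 87.9]
wrist_force: [1.2, 5.4, 8.3]
opening: 0.0449
```

>>> play_rows:
  commands: "0.3 0 -1 0 0;0.3 0 -2 0 0;0.3 0 -2 0 0"

```text
time: 9.0
ee_pos: [0.6222, 0.1049, 0.032]
tcp_rot: [180.0, -0.3, 88.0]
wrist_force: [0.3, 14.1, 7.6]
opening: 0.0449
```

>>> play_rows:
  commands: "0.3 0 -1 0 0;0.3 0 -2 0 0;0.3 0 -2 0 0"

```text
time: 9.25
ee_pos: [0.6221, 0.1048, 0.032]
tcp_rot: [180.0, -0.5, 88.0]
wrist_force: [-0.9, 23.6, 6.7]
opening: 0.0448
```

>>> play_rows:
  commands: "0.3 0 2 0 0;0.3 0 3 0 0;0.75 0 3 0 0;0.75 0 3 0 0;0.75 0 3 0 0;0.75 0 3 0 0"

```text
time: 9.75
ee_pos: [0.6214, 0.1029, 0.0305]
tcp_rot: [-179.9, 0.0, 87.8]
wrist_force: [-0.2, -0.2, -0.3]
opening: 0.0642
```

>>> play_rows:
  commands: "0.75 0 0 15 0;0.75 0 0 40 0;0.75 0 5 80 0;0.75 0 15 120 0;0.75 0 40 155 0;0.75 0 60 175 0;0.75 0 60 175 0"

```text
time: 10.33
ee_pos: [0.6231, 0.1664, 0.2117]
tcp_rot: [179.6, -0.2, 88.0]
wrist_force: [1.1, -0.3, -0.2]
opening: 0.0641
```

```bash
python3 look.py f .07
```

```text
10.4333 [0.62219309 0.16390759 0.20656653] [1.79950681e+02 2.44507351e-03 8.79249655e+01] [ 0.40074881  0.29495392 -0.83759444] 0.0640896520277172
```

View pics/ftopr.png

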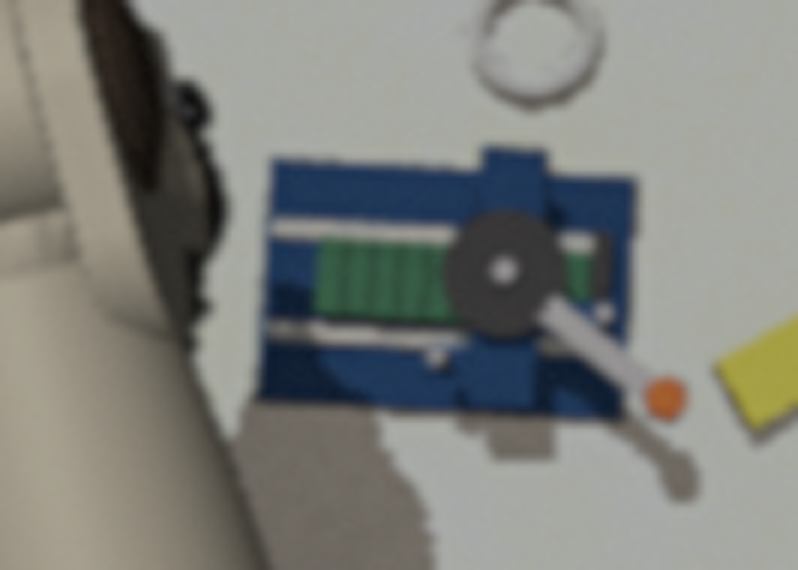

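View pics/fsider.png

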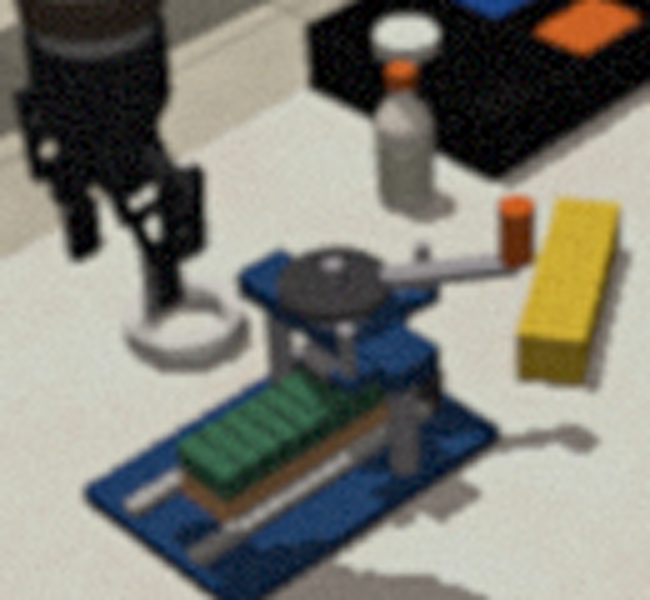

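>>> play_rows:
  commands: "0.75 -10 -30 15 -5;0.75 -20 -65 15 -10;0.75 -32 -105 15 -16;0.75 -44 -143 15 -22;0.75 -56 -181 15 -28;0.75 -67 -217 15 -33;0.75 -75 -244 15 -37;0.75 -75 -244 15 -37;0.75 -75 -244 15 -37"

```text
time: 11.18
ee_pos: [0.5457, -0.0826, 0.2198]
tcp_rot: [-179.9, 0.1, 50.7]
wrist_force: [0.3, -0.5, 0.2]
opening: 0.0642
```

```bash
python3 look.py g .07
```

```text
11.2833 [ 0.54652438 -0.08071677  0.2200816 ] [-1.79907252e+02  4.89274268e-02  5.08700612e+01] [ 0.26132848 -0.41280508 -0.30281193] 0.06369920899925464
```

View pics/gtopr.png

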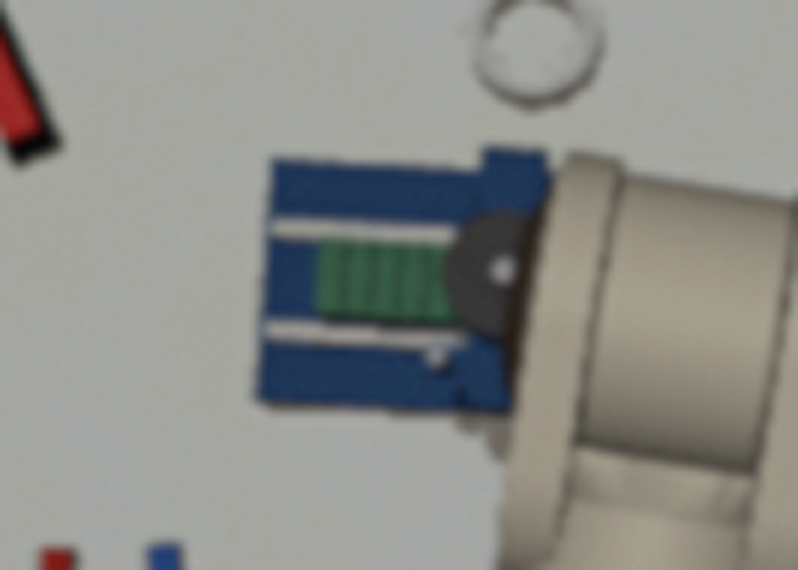

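View pics/gsider.png

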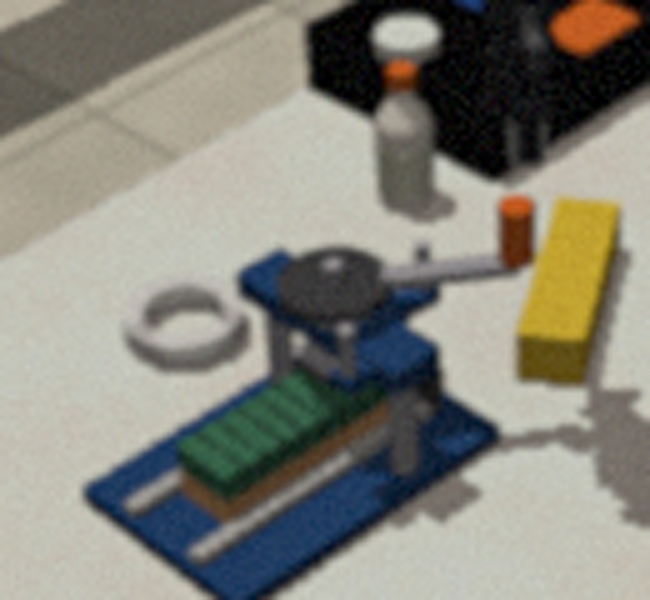

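```bash
python3 - <<'E'
from h import *
e=get_obs()['ee_pos'];print(e,((proj("side",[e,e+[0,0,-.05],[.547,-.0805,.174]])-[220,160]+.5)*5))
i=cv2.imread("pics/gsider.png")[60:260,440:600];i=cv2.resize(i,None,fx=4,fy=3)
cv2.imwrite("pics/gz.png",np.clip(i.astype(float)*2.2,0,255).astype(np.uint8))
E
```

```text
[ 0.54652438 -0.08071677  0.2200816 ] [[513.8746923  140.46862737]
 [514.31409937 207.91608622]
 [513.46889728 202.58277053]]
```

View pics/gz.png

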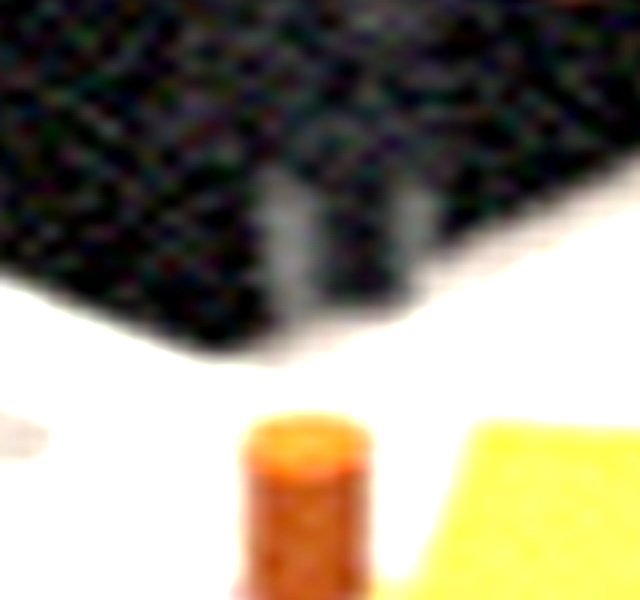

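>>> play_rows:
  commands: "0.75 2 2 -25 0;0.75 2 2 -50 0;0.75 2 2 -68 0;0.75 2 2 -77 0;0.75 2 2 -77 0;0.34 2 2 -77 0;0.34 2 2 -77 0;0.34 2 2 -77 0;0.34 2 2 -77 0"
  force: 20

```text
time: 12.03
ee_pos: [0.5495, -0.0786, 0.1454]
tcp_rot: [179.9, -0.0, 50.9]
wrist_force: [-0.7, 0.7, 0.9]
opening: 0.0291
```

```bash
python3 look.py i .07
```

```text
12.1333 [ 0.54925645 -0.07861358  0.14494858] [ 1.79948156e+02 -3.24040745e-02  5.08678986e+01] [-0.1678036   0.44299085  0.10978798] 0.02888930832418744
```

View pics/isider.png

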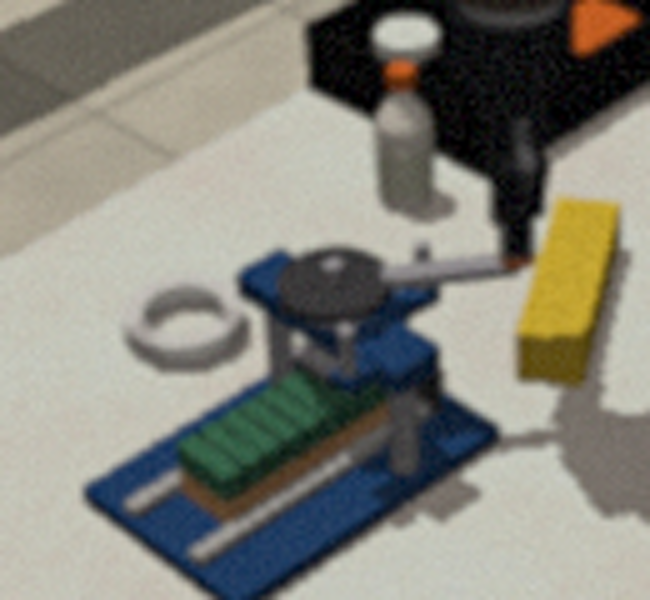

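```bash
cat > arc.py <<'E'
import numpy as np,sys
from workcell import get_obs
# arc.py phi0(cmd now) step n
def P(f,r=114): f=np.radians(f);return np.array([.6205,.0102])*1000-r*np.array([np.cos(f),np.sin(f)])
f0=float(sys.argv[1]);print(";".join("0.34 %.1f %.1f 0 %.1f"%(*(P(f)-P(f0)),f-f0) for f in map(float,sys.argv[2:])))
E
cat > st.py <<'E'
from h import *
o=get_obs();e=o['ee_pos']*1000;d=np.array([620.5,10.2])-e[:2]
f=np.arctan2(d[1],d[0]);F=o['wrist_force'];t=np.array([np.sin(f),-np.cos(f)]) # -> direction of decreasing phi of P
dP=np.array([-np.sin(f),np.cos(f)])
print("t %.2f r %.1f phi %.1f yaw %.1f Fresist %.1f Fradial_out %.1f Fz %.1f"%(o['time'],np.hypot(*d),np.degrees(f),o['tcp_rot'][2],F[:2]@dP,-(F[:2]@np.array([np.cos(f),np.sin(f)])),F[2]),e.round(1))
E
python3 st.py; python3 arc.py 51.3 48 42 35 28 21 14 7 0 -7 -14; python3 arc.py -14 -19 -22 -23 -23
```

```text
t 12.13 r 113.9 phi 51.3 yaw 50.9 Fresist 0.4 Fradial_out -0.2 Fz 0.1 [549.3 -78.6 144.9]
0.34 -5.0 4.3 0 -3.3;0.34 -13.4 12.7 0 -9.3;0.34 -22.1 23.6 0 -16.3;0.34 -29.4 35.4 0 -23.3;0.34 -35.2 48.1 0 -30.3;0.34 -39.3 61.4 0 -37.3;0.34 -41.9 75.1 0 -44.3;0.34 -42.7 89.0 0 -51.3;0.34 -41.9 102.9 0 -58.3;0.34 -39.3 116.5 0 -65.3
0.34 2.8 9.5 0 -5.0;0.34 4.9 15.1 0 -8.0;0.34 5.7 17.0 0 -9.0;0.34 5.7 17.0 0 -9.0
```

```bash
sed -i 's/F\[:2\]@dP/F[:2]@t/' st.py
```

>>> play_rows:
  commands: "0.34 -5 4.3 0 -3.3;0.34 -13.4 12.7 0 -9.3;0.34 -22.1 23.6 0 -16.3;0.34 -29.4 35.4 0 -23.3;0.34 -35.2 48.1 0 -30.3;0.34 -35.2 48.1 0 -30.3"
  force: 40

```text
time: 12.63
ee_pos: [0.5131, -0.0294, 0.1447]
tcp_rot: [180.0, -0.0, 20.2]
wrist_force: [-0.1, -0.4, -1.2]
opening: 0.0291
```

```bash
python3 st.py; python3 look.py j .5;python3 arc.py 21 14 7 0 -7 -13 -18 -21 -23 -23
```

```text
t 12.63 r 114.4 phi 20.3 yaw 20.2 Fresist 0.4 Fradial_out 0.3 Fz -1.2 [513.1 -29.4 144.7]
12.7333 [ 0.51397165 -0.03039533  0.144661  ] [ 1.79984666e+02 -4.65431540e-02  2.08705982e+01] [ 0.07960571  0.83952575 -0.62827584] 0.02934580068885741
0.34 -4.2 13.3 0 -7.0;0.34 -6.7 27.0 0 -14.0;0.34 -7.6 40.9 0 -21.0;0.34 -6.7 54.7 0 -28.0;0.34 -4.7 66.5 0 -34.0;0.34 -2.0 76.1 0 -39.0;0.34 0.0 81.7 0 -42.0;0.34 1.5 85.4 0 -44.0;0.34 1.5 85.4 0 -44.0
```

View pics/jsider.png

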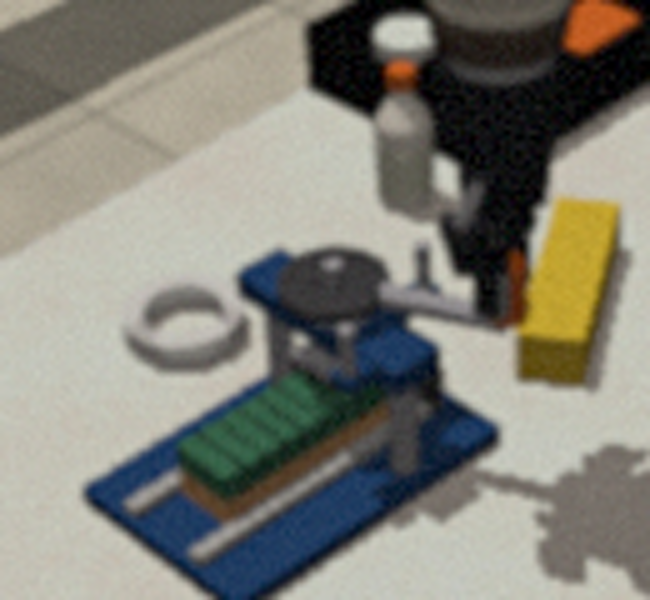

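>>> play_rows:
  commands: "0.34 -4.2 13.3 0 -7;0.34 -6.7 27 0 -14;0.34 -7.6 40.9 0 -21;0.34 -6.7 54.7 0 -28;0.34 -4.7 66.5 0 -34;0.34 -2 76.1 0 -39;0.34 -2 76.1 0 -39;0.34 -2 76.1 0 -39"

```text
time: 13.4
ee_pos: [0.4884, -0.0862, 0.1443]
tcp_rot: [-176.5, 0.2, -11.6]
wrist_force: [0.7, -0.7, 0.4]
opening: 0.0288
```

```bash
python3 st.py; python3 look.py k 1.3
```

```text
t 13.40 r 163.5 phi 36.1 yaw -11.6 Fresist 1.0 Fradial_out -0.1 Fz 0.4 [488.4 -86.2 144.3]
13.5 [ 0.48804526 -0.08690994  0.14441559] [-176.58586523    0.19256432  -11.72557053] [0.72407365 1.40483946 0.83514512] 0.029253770107809416
```

View pics/ksider.png

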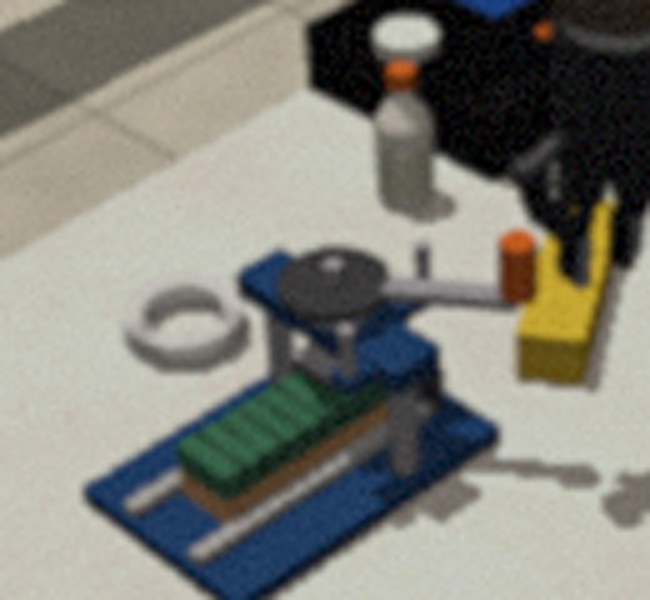

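View pics/ktopr.png

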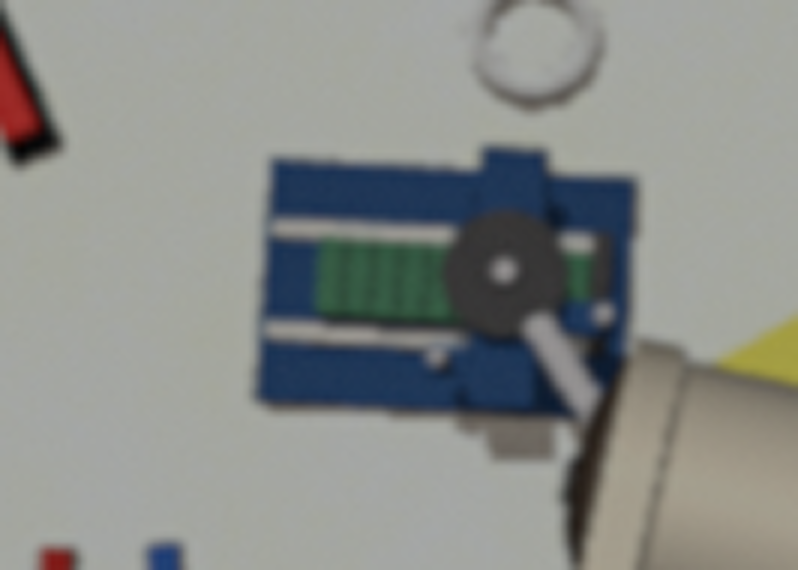

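```bash
python3 - <<'E'
from workcell import *
o=get_obs();print(o['q'].round(1),o['qd'].round(1),o['joint_efforts'].round(1),o['ee_pos'],o['tcp_rot'])
E
```

```text
[-12.1  -3.1  -7.8  85.5   3.4 179.7] [ 2.3  0.3  0.3 -0.2  1.2  0.8] [ -1.3 -43.8  46.7   0.1  -0.    0.1] [ 0.48804526 -0.08690994  0.14441559] [-176.58586523    0.19256432  -11.72557053]
```

```bash
python3 - <<'E'
from h import *
def un(c): return np.array([220,160])+(np.array(c,float)+.5)/5-.5
for c in((516,203),(517,240)):
  for off in((0,0),(-10,-3)):
    k=back("side",un([(c[0]+off[0],c[1]+off[1])]),.174)[0]*1000;d=np.array([620.5,10.2])-k[:2];print(c,off,k[:2],np.hypot(*d),np.degrees(np.arctan2(d[1],d[0])))
E
```

```text
(516, 203) (0, 0) [544.9504985  -81.00345028] 118.43055568395161 50.36292979191307
(516, 203) (-10, -3) [551.70218904 -79.31967283] 112.90221705622571 52.45694061499952
(517, 240) (0, 0) [518.8521444  -52.65583654] 119.51210288208225 31.731342899134276
(517, 240) (-10, -3) [525.41516658 -50.95658331] 113.05420482592639 32.74827939946617
```

>>> play_rows:
  commands: "0.34 0 0 30 0;0.34 0 0 60 4;0.75 0 0 75 11;0.75 5 5 75 18;0.75 15 15 75 25;0.75 25 25 75 32;0.75 36 36 75 39;0.75 36 36 75 44;0.75 36 36 75 44"

```text
time: 14.25
ee_pos: [0.5251, -0.0479, 0.2188]
tcp_rot: [-176.5, 0.2, 32.7]
wrist_force: [0.2, -0.1, 0.6]
opening: 0.0642
```

```bash
python3 st.py; python3 look.py l .4; python3 -c "
from workcell import *
o=get_obs();print(o['tcp_rot'],o['q'].round(1))"
```

```text
t 14.25 r 111.7 phi 31.3 yaw 32.7 Fresist 0.2 Fradial_out -0.1 Fz 0.6 [525.1 -47.9 218.8]
14.35 [ 0.52447468 -0.04847622  0.21916426] [-176.53415505    0.21900699   32.20525198] [ 0.50170033 -0.4823763   0.26657911] 0.0638453487058916
[-176.53415505    0.21900699   32.20525198] [ -6.7   3.9   7.5  96.    2.6 141.1]
```

View pics/lsider.png

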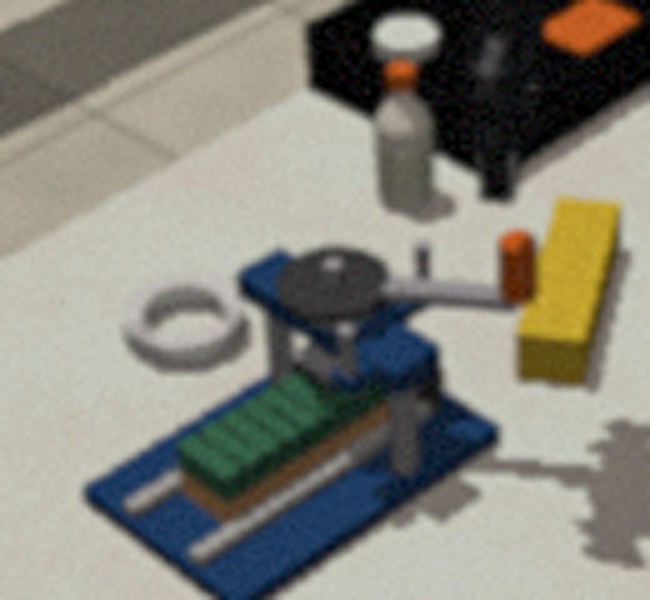

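>>> play_rows:
  commands: "0.75 0 -2 -25 0;0.75 0 -2 -50 0;0.75 0 -2 -68 0;0.75 0 -2 -75 0;0.75 0 -2 -75 0;0.34 0 -2 -75 0;0.34 0 -2 -75 0;0.34 0 -2 -75 0;0.34 0 -2 -75 0"

```text
time: 15.1
ee_pos: [0.5247, -0.0507, 0.1454]
tcp_rot: [-176.6, 0.1, 32.2]
wrist_force: [-0.2, -0.9, -0.1]
opening: 0.0288
```

```bash
python3 st.py; python3 look.py m .4
```

```text
t 15.10 r 113.5 phi 32.5 yaw 32.2 Fresist 0.7 Fradial_out 0.6 Fz -0.1 [524.7 -50.7 145.4]
15.2 [ 0.52453048 -0.05069594  0.14496303] [-1.76589479e+02  1.73302183e-01  3.22330092e+01] [-0.40536607  0.37964964  0.60944525] 0.02889614216101189
```

View pics/msider.png

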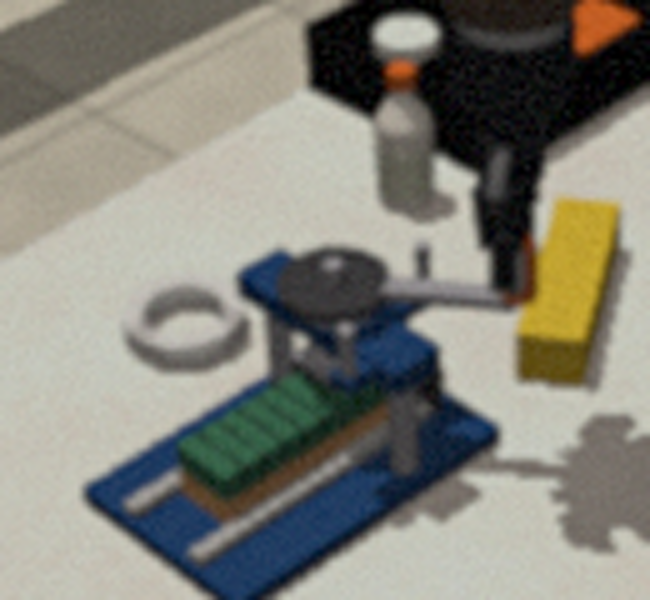

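```bash
cat > arc.py <<'E'
import numpy as np,sys
# arc.py phi0 yaw0 phis... ; yaw = max(phi,10)
def P(f,r=114): f=np.radians(f);return np.array([.6205,.0102])*1000-r*np.array([np.cos(f),np.sin(f)])
f0,y0=map(float,sys.argv[1:3]);y0=max(y0,10);print(";".join("0.34 %.1f %.1f 0 %.1f"%(*(P(f)-P(f0)),max(f,10)-y0) for f in map(float,sys.argv[3:])))
E
python3 arc.py 32.5 32.5 28 21 14 7 0 -7 -13 -18 -21 -21
```

```text
0.34 -4.5 7.7 0 -4.5;0.34 -10.3 20.4 0 -11.5;0.34 -14.5 33.7 0 -18.5;0.34 -17.0 47.4 0 -22.5;0.34 -17.9 61.3 0 -22.5;0.34 -17.0 75.1 0 -22.5;0.34 -14.9 86.9 0 -22.5;0.34 -12.3 96.5 0 -22.5;0.34 -10.3 102.1 0 -22.5;0.34 -10.3 102.1 0 -22.5
```

>>> play_rows:
  commands: "0.34 -4.5 7.7 0 -4.5;0.34 -10.3 20.4 0 -11.5;0.34 -14.5 33.7 0 -18.5;0.34 -17 47.4 0 -22.5;0.34 -17.9 61.3 0 -22.5;0.34 -17 75.1 0 -22.5;0.34 -14.9 86.9 0 -22.5;0.34 -14.9 86.9 0 -22.5"

```text
time: 15.87
ee_pos: [0.5096, 0.0377, 0.1444]
tcp_rot: [-176.5, 0.2, 9.8]
wrist_force: [-0.1, 0.1, 0.7]
opening: 0.0293
```

```bash
python3 st.py; python3 look.py n 1.2; python3 arc.py -13 10 -18 -21 -22.5 -22.5 -22.5
```

```text
t 15.87 r 114.3 phi -13.9 yaw 9.8 Fresist -0.0 Fradial_out 0.1 Fz 0.7 [509.6  37.7 144.4]
15.9667 [0.50958566 0.03659309 0.14442829] [-176.5334972     0.19356765    9.80406558] [ 0.33270396 -0.4363005   0.13179634] 0.028960946764534583
0.34 2.7 9.6 0 0.0;0.34 4.7 15.2 0 0.0;0.34 5.8 18.0 0 0.0;0.34 5.8 18.0 0 0.0;0.34 5.8 18.0 0 0.0
```

View pics/nside.png

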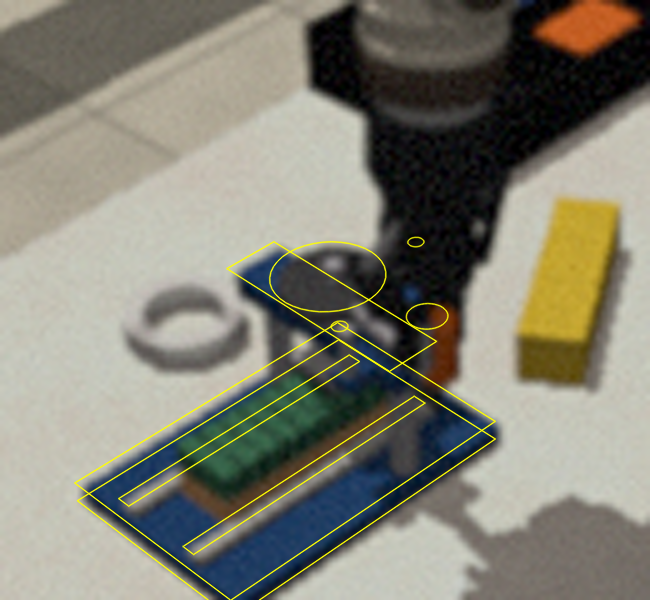

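View pics/ntop.png

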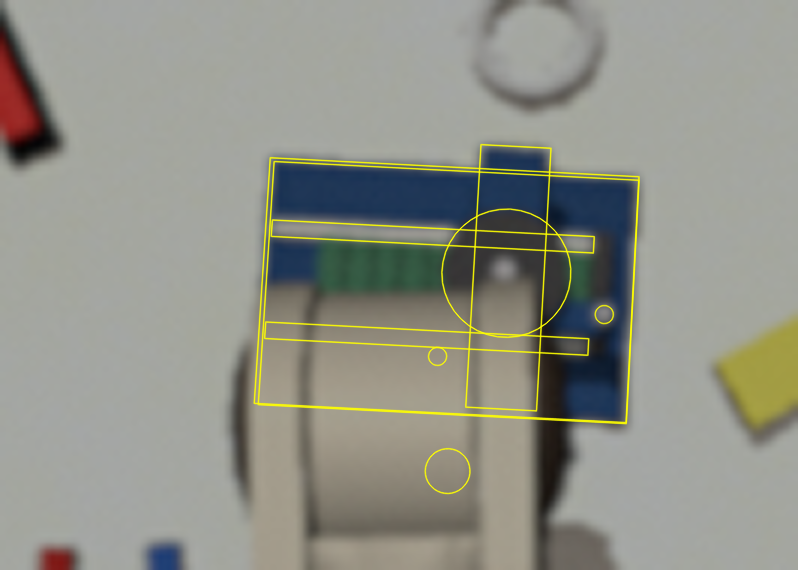

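>>> play_rows:
  commands: "0.34 2.7 9.6 0 0;0.34 4.7 15.2 0 0;0.34 5.8 18 0 0"

```text
time: 16.22
ee_pos: [0.5153, 0.0542, 0.1442]
tcp_rot: [-176.6, 0.2, 9.7]
wrist_force: [-1.9, -4.1, -0.8]
opening: 0.0291
```

```bash
python3 st.py; python3 arc.py -22.5 10 -18 -11 -4 3 10 17 24 31 38 44;python3 arc.py 44 44 50 54 54
```

```text
t 16.22 r 114.0 phi -22.7 yaw 9.7 Fresist 4.5 Fradial_out 0.1 Fz -0.8 [515.3  54.2 144.2]
0.34 -3.1 -8.4 0 0.0;0.34 -6.6 -21.9 0 0.0;0.34 -8.4 -35.7 0 0.0;0.34 -8.5 -49.6 0 0.0;0.34 -6.9 -63.4 0 0.0;0.34 -3.7 -77.0 0 7.0;0.34 1.2 -90.0 0 14.0;0.34 7.6 -102.3 0 21.0;0.34 15.5 -113.8 0 28.0;0.34 23.3 -122.8 0 34.0
0.34 8.7 -8.1 0 6.0;0.34 15.0 -13.0 0 10.0;0.34 15.0 -13.0 0 10.0
```

>>> play_rows:
  commands: "0.34 -3.1 -8.4 0 0;0.34 -6.6 -21.9 0 0;0.34 -8.4 -35.7 0 0;0.34 -8.5 -49.6 0 0;0.34 -6.9 -63.4 0 0;0.34 -3.7 -77 0 7;0.34 1.2 -90 0 14;0.34 7.6 -102.3 0 21;0.34 15.5 -113.8 0 28;0.34 23.3 -122.8 0 34"

```text
time: 17.05
ee_pos: [0.5385, -0.0695, 0.1445]
tcp_rot: [-176.5, 0.1, 44.1]
wrist_force: [-0.9, 4.3, 0.0]
opening: 0.0292
```

>>> play_rows:
  commands: "0.34 8.7 -8.1 0 6;0.34 13 -11.5 0 9;0.34 15 -13 0 10"

```text
time: 17.3
ee_pos: [0.5536, -0.0825, 0.1441]
tcp_rot: [-176.5, 0.2, 53.9]
wrist_force: [-3.4, 2.2, 1.5]
opening: 0.0289
```

```bash
python3 st.py; python3 look.py q 0;python3 arc.py 54 54 48 41 34 27 20 13 6 -1 -8 -8
```

```text
t 17.30 r 114.3 phi 54.2 yaw 53.9 Fresist -4.1 Fradial_out 0.2 Fz 1.5 [553.6 -82.5 144.1]
17.4 [ 0.55331384 -0.08198435  0.14415978] [-176.52202654    0.20711784   53.65551815] [-0.35975842 -0.06221693 -0.07237415] 0.02939495535742454
0.34 -9.3 7.5 0 -6.0;0.34 -19.0 17.4 0 -13.0;0.34 -27.5 28.5 0 -20.0;0.34 -34.6 40.5 0 -27.0;0.34 -40.1 53.2 0 -34.0;0.34 -44.1 66.6 0 -41.0;0.34 -46.4 80.3 0 -44.0;0.34 -47.0 94.2 0 -44.0;0.34 -45.9 108.1 0 -44.0;0.34 -45.9 108.1 0 -44.0
```

View pics/qsider.png

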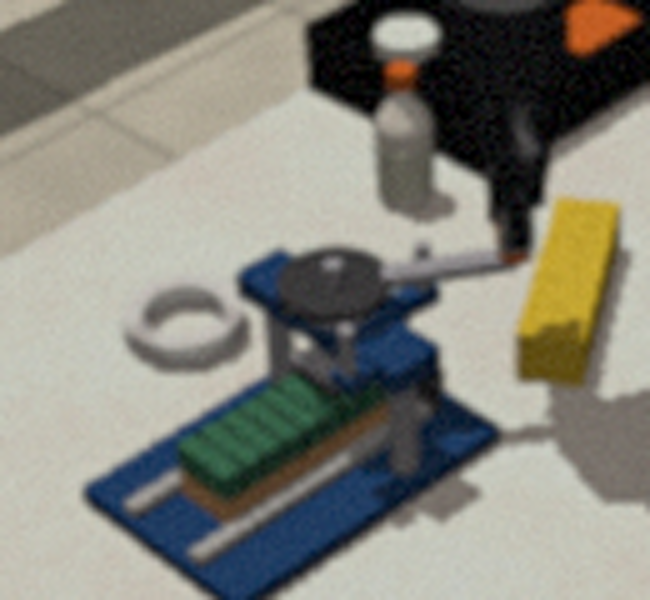

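>>> play_rows:
  commands: "0.34 -9.3 7.5 0 -6;0.34 -19 17.4 0 -13;0.34 -27.5 28.5 0 -20;0.34 -34.6 40.5 0 -27;0.34 -40.1 53.2 0 -34;0.34 -44.1 66.6 0 -41;0.34 -46.4 80.3 0 -44;0.34 -47 94.2 0 -44"

```text
time: 18.07
ee_pos: [0.5053, 0.0124, 0.1444]
tcp_rot: [-176.6, 0.2, 9.4]
wrist_force: [-1.5, -4.4, -0.3]
opening: 0.0291
```

```bash
python3 st.py;python3 arc.py -1 10 -4 -7 -10 -13 ;python3 arc.py -13 10 -16 -19 -21 -22.5
```

```text
t 18.07 r 115.3 phi -1.1 yaw 9.4 Fresist 4.4 Fradial_out 1.4 Fz -0.3 [505.3  12.4 144.4]
0.34 0.3 6.0 0 0.0;0.34 0.8 11.9 0 0.0;0.34 1.7 17.8 0 0.0;0.34 2.9 23.7 0 0.0
0.34 1.5 5.8 0 0.0;0.34 3.3 11.5 0 0.0;0.34 4.7 15.2 0 0.0;0.34 5.8 18.0 0 0.0
```

>>> play_rows:
  commands: "0.34 0.3 6 0 0;0.34 0.8 11.9 0 0;0.34 1.7 17.8 0 0;0.34 2.9 23.7 0 0"

```text
time: 18.4
ee_pos: [0.5093, 0.0363, 0.1443]
tcp_rot: [-176.6, 0.2, 9.7]
wrist_force: [-1.6, -4.3, -0.7]
opening: 0.0291
```

>>> play_rows:
  commands: "0.34 1.5 5.8 0 0;0.34 3.3 11.5 0 0;0.34 4.7 15.2 0 0"

```text
time: 18.65
ee_pos: [0.5143, 0.0521, 0.1442]
tcp_rot: [-176.5, 0.2, 9.7]
wrist_force: [-1.4, -3.5, -0.7]
opening: 0.0291
```

>>> play_rows:
  commands: "0.34 1.1 2.8 0 0"

```text
time: 18.73
ee_pos: [0.5153, 0.0548, 0.1442]
tcp_rot: [-176.6, 0.2, 9.7]
wrist_force: [-1.9, -4.5, -0.0]
opening: 0.0293
```

```bash
python3 st.py;python3 look.py r 1.4
```

```text
t 18.73 r 114.2 phi -23.0 yaw 9.7 Fresist 4.8 Fradial_out -0.0 Fz -0.0 [515.3  54.8 144.2]
18.8333 [0.51539476 0.05489802 0.14421685] [-176.52670616    0.21285093    9.77101013] [ 0.4247993  -1.96739132 -0.09843334] 0.029039740717061925
```

View pics/rsider.png

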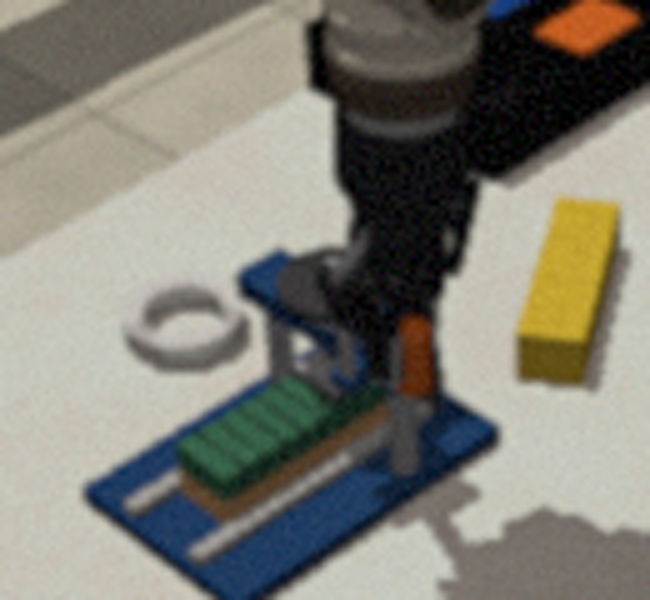

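Still only the driving resistance, about 4.5 N. Swinging back again.

>>> play_rows:
  commands: "0.34 -3.1 -8.4 0 0;0.34 -6.6 -21.9 0 0;0.34 -8.4 -35.7 0 0;0.34 -8.5 -49.6 0 0;0.34 -6.9 -63.4 0 0;0.34 -3.7 -77 0 7;0.34 1.2 -90 0 14;0.34 7.6 -102.3 0 21;0.34 15.5 -113.8 0 28;0.34 23.3 -122.8 0 34"

```text
time: 19.67
ee_pos: [0.5385, -0.0692, 0.1446]
tcp_rot: [-176.5, 0.1, 44.1]
wrist_force: [-0.5, 5.1, 1.2]
opening: 0.029
```

>>> play_rows:
  commands: "0.34 8.7 -8.1 0 6;0.34 13 -11.5 0 9;0.34 15 -13 0 10"

```text
time: 19.92
ee_pos: [0.5537, -0.0822, 0.1443]
tcp_rot: [-176.5, 0.2, 53.9]
wrist_force: [-2.7, 1.6, 1.1]
opening: 0.0287
```

>>> play_rows:
  commands: "0.34 -9.3 7.5 0 -6;0.34 -19 17.4 0 -13;0.34 -27.5 28.5 0 -20;0.34 -34.6 40.5 0 -27"

```text
time: 20.25
ee_pos: [0.5188, -0.0425, 0.1441]
tcp_rot: [-176.7, 0.2, 26.2]
wrist_force: [5.5, -10.4, -4.2]
opening: 0.029
```

```bash
python3 st.py;python3 arc.py 27 27 25 23 21 ;python3 arc.py 21 21 19 17 15;python3 arc.py 15 15 13 11 9;python3 arc.py 9 9 7 5 3;python3 arc.py 3 9 1 -1 -3;python3 arc.py -3 9 -5 -7 -9
```

```text
t 20.25 r 114.5 phi 27.4 yaw 26.2 Fresist 11.7 Fradial_out -0.1 Fz -4.2 [518.8 -42.5 144.1]
0.34 -1.7 3.6 0 -2.0;0.34 -3.4 7.2 0 -4.0;0.34 -4.9 10.9 0 -6.0
0.34 -1.4 3.7 0 -2.0;0.34 -2.6 7.5 0 -4.0;0.34 -3.7 11.3 0 -6.0
0.34 -1.0 3.9 0 -2.0;0.34 -1.8 7.8 0 -4.0;0.34 -2.5 11.7 0 -5.0
0.34 -0.6 3.9 0 0.0;0.34 -1.0 7.9 0 0.0;0.34 -1.2 11.9 0 0.0
0.34 -0.1 4.0 0 0.0;0.34 -0.1 8.0 0 0.0;0.34 0.0 11.9 0 0.0
0.34 0.3 4.0 0 0.0;0.34 0.7 7.9 0 0.0;0.34 1.2 11.9 0 0.0
```

>>> play_rows:
  commands: "0.34 0 0 0 0;0.34 0 0 0 0"

```text
time: 20.42
ee_pos: [0.5183, -0.0419, 0.1443]
tcp_rot: [-176.7, 0.3, 26.6]
wrist_force: [0.9, -7.6, -2.8]
opening: 0.0291
```

```bash
python3 st.py;python3 look.py s 0.6
```

```text
t 20.42 r 114.7 phi 27.0 yaw 26.6 Fresist 7.2 Fradial_out 2.7 Fz -2.8 [518.3 -41.9 144.3]
20.5167 [ 0.51847307 -0.04217302  0.14422258] [-176.67598048    0.26031133   26.61697507] [ 0.15259876 -7.28758994 -2.87461774] 0.0287375511702116
```

View pics/ssider.png

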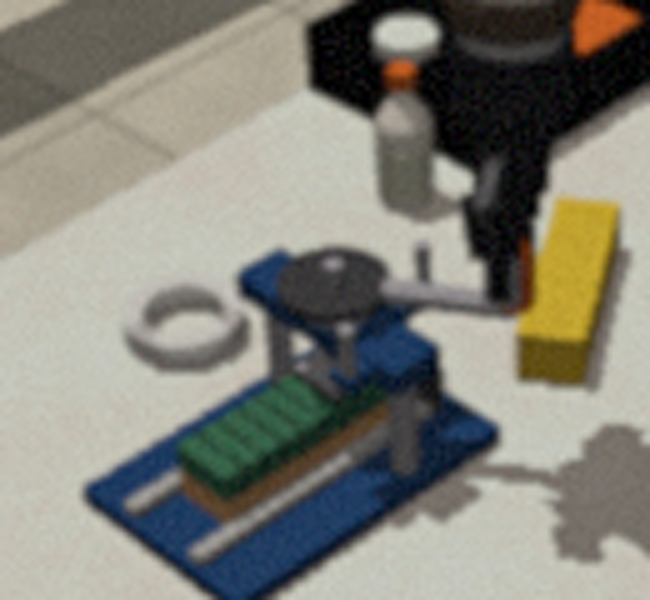

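>>> play_rows:
  commands: "0.34 -0.6 1.2 0 0"

```text
time: 20.6
ee_pos: [0.518, -0.0414, 0.1443]
tcp_rot: [-176.7, 0.3, 26.6]
wrist_force: [1.3, -11.7, -2.2]
opening: 0.0292
```

>>> play_rows:
  commands: "0.34 -0.6 1.2 0 0"

```text
time: 20.68
ee_pos: [0.5174, -0.0405, 0.1443]
tcp_rot: [-176.8, 0.3, 26.6]
wrist_force: [0.6, -12.9, -2.6]
opening: 0.0294
```

```bash
python3 st.py
```

```text
t 20.68 r 114.9 phi 26.2 yaw 26.6 Fresist 11.8 Fradial_out 5.1 Fz -2.6 [517.4 -40.5 144.3]
```

>>> play_rows:
  commands: "0.34 0.8 -1.5 0 0;0.34 1.7 -3.1 0 0;0.75 1.7 -3.1 0 0;0.75 1.7 -3.1 0 0;0.75 1.7 -3.1 0 0;0.75 1.7 -3.1 0 0;0.75 1.7 -3.1 20 0;0.75 1.7 -3.1 50 0;0.75 1.7 -3.1 90 0;0.75 1.7 -3.1 110 0"

```text
time: 21.52
ee_pos: [0.5193, -0.0412, 0.2585]
tcp_rot: [-176.6, 0.0, 26.7]
wrist_force: [0.1, -0.1, 1.0]
opening: 0.0637
```

>>> play_rows:
  commands: "0.75 -30 -20 10 0;0.75 -60 -40 20 0;0.75 -90 -65 20 0;0.75 -110 -100 20 0;0.75 -110 -130 20 0;0.75 -110 -150 20 0;0.75 -110 -150 20 0"

```text
time: 22.1
ee_pos: [0.4088, -0.1941, 0.2743]
tcp_rot: [-176.6, 0.2, 26.6]
wrist_force: [1.1, 0.2, -0.4]
opening: 0.0643
```

```bash
python3 st.py;python3 look.py u 0.6; python3 - <<'E'
from h import *
crop(camera("side"),260,200,70,70,8,"pics/u2.png")
cv2.imwrite("pics/ut.png",camera("top")[:,:,::-1])
s=cv2.imread("pics/side0.png")[:,:,::-1];crop(s,260,200,70,70,8,"pics/u0.png")
a=cv2.imread("pics/u0.png");b=cv2.imread("pics/u2.png");cv2.imwrite("pics/u.png",cv2.resize(np.hstack([a,b]),(800,400)))
E
```

```text
t 22.10 r 294.2 phi 44.0 yaw 26.6 Fresist 0.6 Fradial_out -0.9 Fz -0.4 [ 408.8 -194.1  274.3]
22.2 [ 0.40910258 -0.19173265  0.27440124] [-176.51319191    0.19777682   26.64103188] [-0.29671582  0.42635893  0.06193334] 0.06420882653711009
```

View pics/u.png

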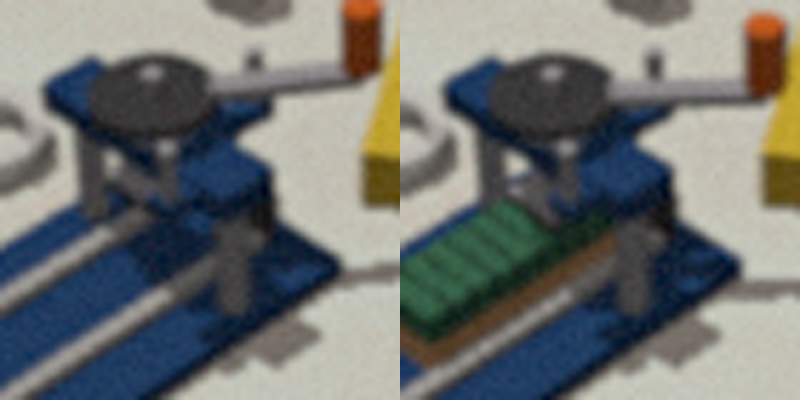

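View pics/utopr.png

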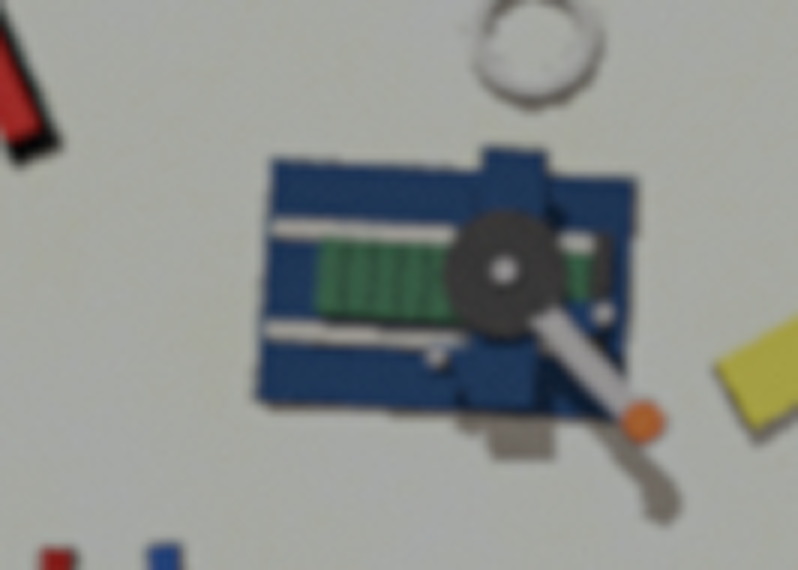

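View pics/ut.png

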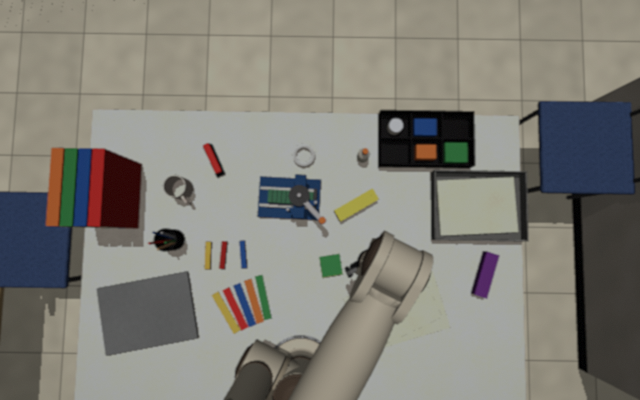

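```bash
python3 -c "
from workcell import *
print(job_done())"
```

```text
the job is handed in; nothing more can be done
None
```

I put the green bar in the press and clamped it with the ratchet, then handed the job in at about 22 s of the 72 s allowed.

**Bar:** It was laid flat between the rails, slid under the foot and eased against the fence, where the wrist force reached about 24 N (limit 40 N). The final top view shows its end flush with the fence.

**Ratchet:** I swung the handle back and forth until it turned firm. While being driven it resisted with about 4.5 N. At the end it held about 7 N without moving, and rose to about 12 N at the knob with a small further push, so I stopped there.

**Last checks:** The final views show the foot down on the bar and the hand clear of everything. No bystander seems to have moved.

**What went wrong or is uncertain:**
- **Joint limit:** On the first stroke the last joint reached its range limit. The hand slipped off the knob, and from then on the tool was tilted about 3.5°. I took the knob again and carried on.
- **Side load while sliding:** Partway in, the bar rubbed a rail, with about 8 N sideways and 15 N upward. I shifted it 3 mm and the load went away.
- **Cameras disagree:** The two cameras differ by about 5 mm, so I relied on the top view and on contact forces.
- **Handle after release:** It ended up about 18° back from where I stopped. That matches its stated free play, but I did not test the tightness again afterwards.
- **Foot force:** I could not measure it directly, so that it meets the required 40 N is inferred from the force at the knob.

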